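Close a membrane test cell with its draw latch

TASK

Close the membrane test cell on the bench: push its sliding half along the guide rods on to the soft sealing ring until it bears there under a push of about 15 N, and hold it a moment so that the membrane is nipped; then hook the draw latch's wire loop over the keeper, draw it back so that its bar sits snug against the post under the keeper's lip, and press the red lever down flat, past centre, so that the latch draws the cell shut and holds it. Go by feel: never load the sliding half with more than 19 N or the lever with more than 25 N, only push and press these two, do not grip them, and leave the two amber vials and the timer where they stand.

Things in the scene. Friction and masses are not known exactly. Their poses are not given: they have to be found in the camera images.
- cell: Fixed part of the test cell: aluminium base plate 222 x 88 mm, bolted down, grey fixed half 72 mm wide (top 62 mm above the bench, x = -68 to 8 mm), two guide rods. Origin on the bench straight under the lever's pivot; x runs level along the rods from the latch towards the keeper (the way the sliding half moves apart), y level across, z up. Hose barbs reach y = +-57 mm at 50 mm height.
- seal (a point): Nominal middle of the outer face of the soft red-brown sealing ring (43 mm across) on the fixed half's end, 16 mm along the cell's x, 39 mm above the bench. Rings of different height are fitted: the real face lies up to 3 mm either way, which this point does not show. It gives about 20 N per mm.
- half (a joint): How far the sliding half (0.4 to 0.75 kg, grey, carries the keeper) stands from its drawn-home place, m along the cell's +x: 0 = drawn home by the closed latch, 0.038 = farthest apart. 3 N of friction; stays where left. Meets the sealing ring between 0.001 and 0.007. More than 19 N of the robot on it damages the membrane. The loop reaches over the keeper only while this is under about 0.008.
- push_face (a point): Centre of the sliding half's flat outer steel end plate (76 mm wide, 18 to 62 mm above the bench, this point 44 mm above it); push it towards the cell's -x. Moves with the half. The guide rods and their end bracket (at x = 118 to 126 mm of the cell) stay below 31 mm.
- keeper (a point): Where the loop's bar lies when hooked: seat of the steel hook on top of the sliding half, 67.5 mm above the bench; axes as the cell's, moves with the half. The hook's post (18 mm wide in y) stands 8 to 1 mm on its -x side; the lip covers it to 2.5 mm on the +x side, from 3 to 6 mm above it. The bar's centre lies 1.5 mm below it on the foot plate, and 1.5 mm on the +x side when it first bears on the post.
- latch_pivot (a point): The lever's pivot axis (along the cell's y), 76 mm above the bench, straight above the cell's origin. Fixed to the cell.
- lever (a joint): Angle of the red-ended lever, rad: 0 = flat, free end to the cell's -x; pi/2 upright; open stop 2.7 (leaning to the keeper). Stays where left (0.018 N m). Flat, the loop's pin is at x -8.9, z -1.1 mm from the pivot. Hooked, the loop is taut from about 1.0 to 1.9 rad down, pressing the pad takes up to 3 to 9 N, and below about 0.35 rad it snaps flat by itself. Over 25 N of the robot bends it.
- lever_pad (a point): Centre of the pressing face of the lever's red plastic end (28 mm long, 21 mm wide, 7 mm thick), 44 mm from the pivot along the lever and 5.5 mm off its line on the side that is up when flat and faces the keeper when upright. The lever is 58 mm long.
- loop (a joint): Angle of the wire loop about its pin on the lever, rad; its angle above level (seen from the cell's +x) is -(lever + loop). Stiff pivot (0.015 N m): it stays where put and is carried along, up and off, when the lever turns back, unless the bar has first been drawn back snug against the keeper's post, under the lip.
- loop_bar (a point): Middle of the loop's cross bar (steel wire 4 mm thick, 38 mm wide over all), 51.3 mm from the loop's pin; two wire arms at y = +-17 mm join it to the pin. The bar goes behind the keeper.
- loop_grip (a point): Centre of the loop's finger roll: steel, 7.6 mm thick, 18 mm wide along the cell's y, on a 10 mm wide tab; 15.8 mm beyond the bar along the loop and 16.5 mm above it, square to the loop. Hooked, it lies about 17.5 mm beyond (+x) and 14 mm above the bar. Pinch it from above across its 18 mm, fingers closing along the cell's y; it may turn between them.
- vial_a: Bystander: amber sample vial with white cap, 27 x 65 mm, origin at its underside; beside the cell.
- vial_b: Bystander: amber sample vial with white cap, 27 x 65 mm, origin at its underside; beside the cell.
- timer: Bystander: white lab timer 60 x 64 x 20 mm lying flat on the robot's side of the cell, origin at its underside.

How it is judged:
By the outcome, as a careful person would: the job done as asked, in the order asked, and still so for the second after the job is handed in, with the robot touching nothing.
It also fails if it takes over 69 s, if anything falls off the work surface, if the arm or the gripper's body presses on something with over 40 N, if the wrist force passes 120 N, or if a joint passes its speed limit or range.

ROBOT

A 6-joint arm with a two-finger parallel gripper is mounted at the origin on a cart in front of the work surface, level with it; the furniture and walls round the work are solid. World frame = base frame: x ahead of the robot, y to its left, z up, the work surface at z = 0. Lengths are in m, angles in rad, forces in N, time in s.
With the tool pointing down it reaches from about 0.375 to 0.9 m from the base axis. Payload 3.1 kg.
Tool frame: the origin (TCP) lies where the fingers leave the gripper's body, on its centre line; the fingertips stand 73 mm ahead of it and the grasp point (between the pads) lies 54 mm ahead of it; z points along the fingers, y is the line along which they close (so a half turn about z gives the same grasp; the last joint's range is limited). The gripper opens to 85 mm and grips with 20 to 120 N. Pads are 22 mm wide; open, the fingers measure 114 mm over their backs; the gripper's body (76 mm by 85 mm) begins 54 mm behind the grasp point. The pads swing forward as they close: fully open they stand 13 mm farther back than shut.
Start: joints at [-1.403, 0.527, 1.433, -0, 1.181, -0.178], TCP at [0.212, -0.588, 0.304] pointing down, gripper open.
Joint ranges: [-3.08, 3.08], [-0.75, 2.2], [0.22, 2.44], [-1.43, 4.57], [0, 2.65], [-2.85, 2.85]. Speed limits (rad/s): [2.79, 2.79, 3.14, 3.14, 3.14, 3.14].

INTERFACE

Orientations are given as a unit quaternion [x, y, z, w].
In Python, from station import manip gives the robot as it stands.
- The arm moves only by the shell command python3 -m crank 'ROWS' [FORCE]. ROWS is JSON, a list of rows, each an object with "dp": the shift along the tool's x, y, z normalised to -1 to 1, where 1 is 50 cm, a list of three; "delta_rot": the turn, a rotation vector about the tool's x, y, z normalised to -1 to 1, where 1 is 2 pi rad, a list of three; "fingers": the opening, from -1 (shut) to 1 (fully open). A call has 1 to 12 rows; each row shifts and turns the commanded pose from where the row before left it, along the tool's axes as they then stand; what a row does not reach is not made up. A row lasts 1/12 s, in which the tool goes at most 41.7 mm and 7.16 degrees, less where a joint would pass 70% of its speed; a pose out of reach is approached as far as the arm can. A call with a number of a shift or a turn outside -1 to 1 is refused whole. A call with a gripper value outside its range is refused whole. The fingers move at their own pace and stop on an object; FORCE is the grip in N (left out, the last holds). Time passes only in rows, so rows that do not move let the fingers close. It gives the time, the measured TCP pose, the force, the opening and the grip force at its end, in the units of the state.
- manip.sense(): the state, without advancing time (a new reading comes with each control period).
- manip.snapshot(name): name is "side" or "top" or "wrist"; returns (picture, depth): 420x560x3 uint8, red, green, blue; 420x560 float32, m along the optical axis (not along the pixel's ray), 0 where there is no reading.
- manip.camera_model(name): a dict with "fx", "fy", "cx", "cy" (pixels), "origin" and "attitude" of the camera in the world. Camera axes: x right, y up, looking along -z (the intrinsics and any distortion apply to the point x, -y, -z); pixel columns grow to the right and rows downward; lengths in m; the calibration is good to about 2 mm. A picture is of the moment at which its call begins: read the wrist's pose just before it. camera_model takes no time and is no camera call; for the wrist camera it gives the pose at the moment of the call.
- manip.sign_off(): hands the job in; it is judged then, once.
The state is a dict: "t": time; "q": joint angles; "qd": joint speeds; "tau": joint torques, N m; "tcp_pos": TCP position; "tool_rot": TCP orientation; "force": force on the tool from outside, world axes, zero at the start; "ft_torque": the same for the moment, N m; "finger_gap": opening from 0.0 (shut) to 1.0 (fully open); "gripper_force": force on a finger pad.
Only numpy, scipy, OpenCV 4.12 (cv2) and the standard library are available. Lean on these libraries where they do the work, as an engineer would, in place of code of your own. Each camera call takes 0.05 s, during which the arm holds its last target. There are 200 camera calls.

## Working session

There is one attempt and no reset: what is moved stays moved. The work goes in short steps, Python scripts to look and compute and a shell command to move; the robot and the scene stay as the last step left them, time stands still between calls to the robot, and variables do not carry over. Pictures are saved under pics/ and viewed, at most 10 in all, crops included, and the job is handed in when it is done.

```bash
mkdir -p pics; ls
cat > h.py <<'E'
from station import manip
import numpy as np, cv2
from scipy.spatial.transform import Rotation as R
def snap(n,f):
    cm=manip.camera_model(n); p,d=manip.snapshot(n)
    cv2.imwrite('pics/'+f+'.png',p[:,:,::-1]); np.savez('pics/'+f,p=p,d=d,**{k:np.array(v) for k,v in cm.items() if v is not None})
    return p,d,cm
def att(cm):
    a=np.array(cm['attitude']); return a if a.shape==(3,3) else R.from_quat(a).as_matrix()
def ray(cm,u,v):
    D=np.array(cm.get('distortion',np.zeros(5)),float).ravel() if 'distortion' in cm else np.zeros(5)
    K=np.array([[cm['fx'],0,cm['cx']],[0,cm['fy'],cm['cy']],[0,0,1]],float)
    q=cv2.undistortPoints(np.array([[[u,v]]],float),K,D)[0,0]
    return np.array(cm['origin']),att(cm)@np.array([q[0],-q[1],-1])
def plane(cm,u,v,z):
    o,r=ray(cm,u,v); return o+r*(z-o[2])/r[2]
def depthpt(cm,u,v,d):
    o,r=ray(cm,u,v); return o+r*d
E
python3 - <<'E'
from h import *
print(manip.sense())
for n in ('side','top'):
    p,d,cm=snap(n,n+'0'); print(n,cm, (d>0).mean())
E
```

```text
pics
{'t': 0.0, 'q': array([-1.40347938e+00,  5.28484535e-01,  1.43392620e+00,  1.05890385e-05,
        1.18139859e+00, -1.78472943e-01]), 'qd': array([ 6.55804555e-05, -2.37063312e-04, -9.33307610e-05, -3.61870639e-04,
        2.79199185e-04, -3.12879733e-04]), 'tau': array([-1.58661940e-03, -4.42354631e+01, -1.78026634e+01, -3.31073716e-04,
        8.23845738e-03,  5.67820607e-06]), 'tcp_pos': array([ 0.21178659, -0.58741665,  0.30291456]), 'tool_rot': array([ 9.85090606e-01,  1.72032760e-01,  1.10781101e-05, -1.10829033e-03]), 'force': array([-0.63930979,  0.0048428 ,  0.20133045]), 'ft_torque': array([ 0.00776847, -0.05920557,  0.03074802]), 'gripper_force': 0.0, 'finger_gap': 1.0045136465867956}
side {'fx': 538.6309316544406, 'fy': 538.6309316544406, 'cx': 271.87838502904106, 'cy': 214.58226453711418, 'origin': array([ 0.52858941, -0.77611781,  0.57029452]), 'attitude': array([ 0.49093587, -0.00106389, -0.00270018,  0.87119088])} 0.9961011904761905
top {'fx': 466.23779399070577, 'fy': 466.23779399070577, 'cx': 277.987754911046, 'cy': 205.58930505640063, 'origin': array([0.4344027 , 0.02215354, 0.9157767 ]), 'attitude': array([ 0.04514592, -0.04129943, -0.69614838,  0.71528571])} 0.9960416666666667
```

View pics/top0.png

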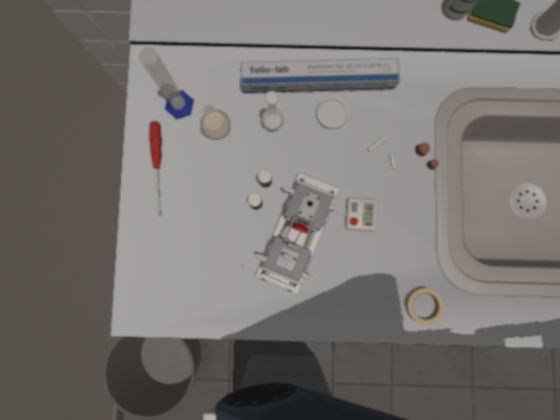

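View pics/side0.png

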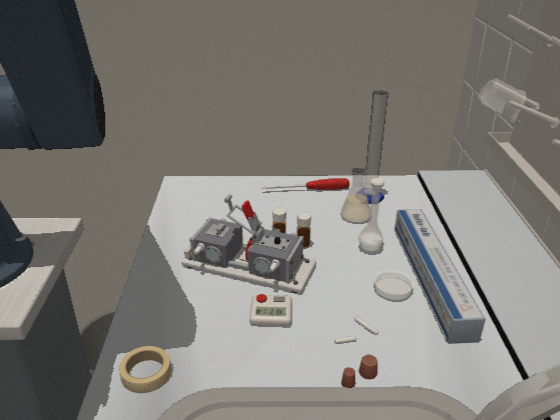

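Run:
```python
import cv2,numpy as np
a=cv2.imread('pics/top0.png')[165:300,235:350]; b=cv2.imread('pics/side0.png')[185:300,175:325]
a=cv2.resize(a,None,fx=4,fy=4,interpolation=cv2.INTER_CUBIC); b=cv2.resize(b,None,fx=5,fy=5,interpolation=cv2.INTER_CUBIC)
cv2.imwrite('pics/tc.png',a);cv2.imwrite('pics/sc.png',b)
```

```text
(no output)
```

View pics/tc.png

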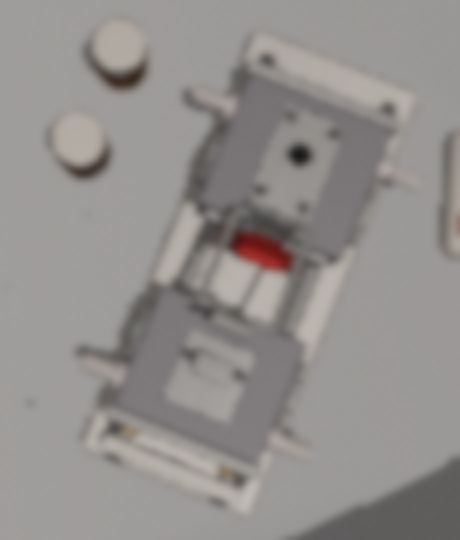

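View pics/sc.png

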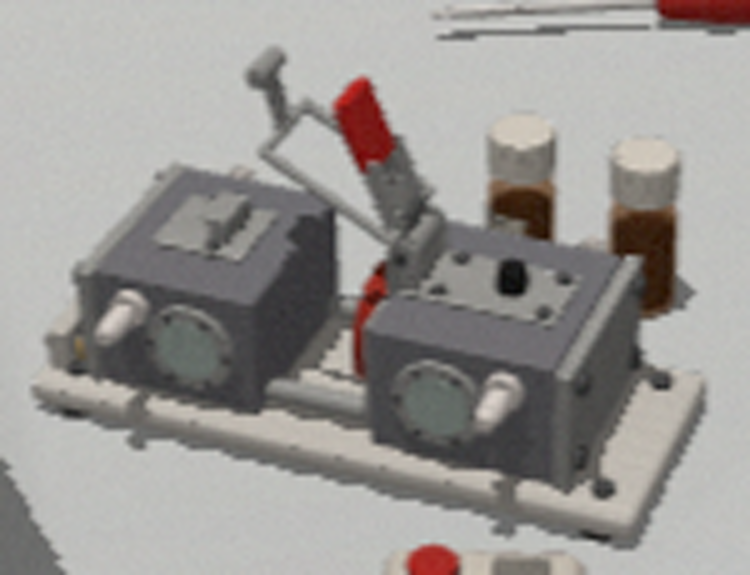

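```bash
cat >> h.py <<'E'
def cloud(d,cm):
    v,u=np.mgrid[0:420,0:560]; a=att(cm); 
    c=np.stack([(u-cm['cx'])/cm['fx'],-(v-cm['cy'])/cm['fy'],-np.ones(u.shape)],-1)*d[...,None]
    return c@a.T+np.array(cm['origin'])
def load(f):
    z=np.load('pics/'+f+'.npz'); return z['p'],z['d'],{k:z[k] for k in('fx','fy','cx','cy','origin','attitude')}
E
python3 - <<'E'
from h import *
for f in('top0','side0'):
    p,d,cm=load(f); P=cloud(d,cm); P=P.copy()
    P[d==0]=9
    # bench z
    m=(abs(P[...,0]-.4)<.25)&(abs(P[...,1])<.3)
    z=P[...,2][m]; print(f,'bench z med',np.median(z[abs(z)<.02]))
    roi=np.zeros(d.shape,bool)
    if f=='top0': roi[165:300,235:350]=1
    else: roi[185:300,175:325]=1
    for lo,hi,nm in((.056,.068,'tops'),(.004,.016,'plate')):
        mm=(roi&(P[...,2]>lo)&(P[...,2]<hi)).astype(np.uint8)
        n,l,s,c=cv2.connectedComponentsWithStats(mm)
        for i in range(1,n):
            if s[i,4]>150:
                q=P[l==i]; r=cv2.minAreaRect(q[:,:2].astype(np.float32)*1000)
                print(f,nm,s[i],np.round(c[i]),'z',np.median(q[:,2]).round(4),np.round(r[0],1),np.round(r[1],1),round(r[2],1))
    hsv=cv2.cvtColor(p,cv2.COLOR_RGB2HSV)
    red=roi&((hsv[...,0]<8)|(hsv[...,0]>172))&(hsv[...,1]>150)&(P[...,2]>.07)
    q=P[red]; print('red n',len(q),q.mean(0).round(4),q.min(0).round(4),q.max(0).round(4))
    hi=roi&(P[...,2]>.085)&~red; q=P[hi]; print('high',len(q)); 
    o=np.argsort(-q[:,2])[:12]; print(q[o].round(4).tolist())
E
```

```text
top0 bench z med 0.000837485861362175
top0 tops [ 284  180   51   51 1424] [309. 204.] z 0.0629 [542.4 -26.8] [80.8 78.1] 68.9
top0 tops [ 260  236   51   50 1357] [285. 261.] z 0.0627 [439.2  11.3] [80.2 68.9] 69.0
top0 plate [292 172  47  34 302] [316. 184.] z 0.0141 [582.8 -43. ] [88.2 35.5] 67.6
top0 plate [268 207  18  38 160] [278. 226.] z 0.014 [504.7  26.6] [15.1 78.1] 71.0
top0 plate [304 222  22  51 165] [314. 243.] z 0.014 [468.5 -40.9] [ 14.4 103.9] 71.6
top0 plate [286 228  20  17 163] [296. 236.] z 0.0141 [486.6  -7.6] [33.1 24.4] 70.2
red n 66 [ 0.4956 -0.01    0.1248] [ 0.4889 -0.0194  0.1129] [ 5.021e-01 -2.000e-04  1.314e-01]
high 351
[[9.0, 9.0, 9.0], [9.0, 9.0, 9.0], [9.0, 9.0, 9.0], [9.0, 9.0, 9.0], [9.0, 9.0, 9.0], [9.0, 9.0, 9.0], [9.0, 9.0, 9.0], [9.0, 9.0, 9.0], [9.0, 9.0, 9.0], [9.0, 9.0, 9.0], [9.0, 9.0, 9.0], [9.0, 9.0, 9.0]]
side0 bench z med 0.0007263756900497409
side0 tops [189 218  53  31 935] [216. 233.] z 0.0623 [435.    8.1] [77.  69.7] 67.7
side0 tops [ 247  229   57   35 1196] [275. 246.] z 0.0624 [533.4 -28.4] [80.8 87.7] 69.0
side0 plate [261 185  64   5 165] [299. 187.] z 0.0126 [579.4 263.9] [138.2  12.4] 1.9
side0 plate [ 181  257  135   36 1410] [259. 274.] z 0.0136 [490.3 -14.2] [ 90.3 223. ] 70.4
red n 120 [0.634  0.1357 0.2674] [ 0.4838 -0.0231  0.106 ] [9. 9. 9.]
high 454
[[9.0, 9.0, 9.0], [9.0, 9.0, 9.0], [9.0, 9.0, 9.0], [9.0, 9.0, 9.0], [9.0, 9.0, 9.0], [9.0, 9.0, 9.0], [9.0, 9.0, 9.0], [9.0, 9.0, 9.0], [9.0, 9.0, 9.0], [9.0, 9.0, 9.0], [9.0, 9.0, 9.0], [9.0, 9.0, 9.0]]
```

Run:
```python
from h import *
th=np.deg2rad(159.9); e=np.array([np.cos(th),np.sin(th)]); n=np.array([-e[1],e[0]])
for f,rois in(('top0',{'fix':(284,180,51,51),'sl':(260,236,51,50)}),('side0',{'sl':(189,218,53,31),'fix':(247,229,57,35)})):
    p,d,cm=load(f); P=cloud(d,cm)
    for k,(x,y,w,h) in rois.items():
        q=P[y:y+h,x:x+w].reshape(-1,3); q=q[(q[:,2]>.058)&(q[:,2]<.066)]
        # least-squares edges: extents along e per n bin
        s=q[:,:2]@e; t=q[:,:2]@n
        mid=abs(t-np.median(t))<.025
        print(f,k,'s',np.percentile(s[mid],[.5,2,98,99.5]).round(4),'t',np.percentile(t,[.5,2,98,99.5]).round(4))
        b=np.linspace(-.025,.025,6)+np.median(t); 
        print('  s max per t bin',[s[(t>b[i])&(t<b[i+1])].max().round(4) for i in range(5)],'min',[s[(t>b[i])&(t<b[i+1])].min().round(4) for i in range(5)])
    q=P.reshape(-1,3); q=q[(q[:,2]>.07)&(q[:,2]<.2)&(abs(q[:,0]-.48)<.12)&(abs(q[:,1]+.01)<.1)]
    s=q[:,:2]@e;t=q[:,:2]@n
    o=np.argsort(-q[:,2])[::max(1,len(q)//40)]
    print(np.c_[s,t,q[:,2]][o].round(3).tolist())
```

```text
top0 fix s [-0.555  -0.5542 -0.484  -0.4803] t [-0.1962 -0.1951 -0.1255 -0.1241]
  s max per t bin [np.float64(-0.4808), np.float64(-0.4715), np.float64(-0.4934), np.float64(-0.4758), np.float64(-0.4799)] min [np.float64(-0.5559), np.float64(-0.5557), np.float64(-0.5554), np.float64(-0.555), np.float64(-0.555)]
top0 sl s [-0.4417 -0.4395 -0.3783 -0.3774] t [-0.1987 -0.197  -0.1269 -0.1256]
  s max per t bin [np.float64(-0.3776), np.float64(-0.3773), np.float64(-0.3774), np.float64(-0.3771), np.float64(-0.377)] min [np.float64(-0.4433), np.float64(-0.4404), np.float64(-0.4334), np.float64(-0.4401), np.float64(-0.4426)]
[[-0.436, -0.166, 0.138], [-0.434, -0.158, 0.136], [-0.433, -0.163, 0.135], [-0.434, -0.167, 0.134], [-0.464, -0.164, 0.131], [-0.469, -0.166, 0.129], [-0.464, -0.168, 0.129], [-0.467, -0.171, 0.128], [-0.468, -0.151, 0.127], [-0.471, -0.153, 0.122], [-0.44, -0.162, 0.117], [-0.441, -0.155, 0.114], [-0.475, -0.168, 0.113], [-0.44, -0.171, 0.112], [-0.478, -0.171, 0.111], [-0.445, -0.145, 0.11], [-0.447, -0.177, 0.109], [-0.439, -0.179, 0.107], [-0.456, -0.179, 0.105], [
[... 1531 characters left out ...]
, 0.111], [-0.436, -0.142, 0.11], [-0.441, -0.174, 0.109], [-0.475, -0.167, 0.108], [-0.467, -0.15, 0.106], [-0.475, -0.165, 0.104], [-0.473, -0.148, 0.103], [-0.471, -0.163, 0.101], [-0.456, -0.141, 0.099], [-0.479, -0.169, 0.097], [-0.479, -0.149, 0.095], [-0.481, -0.168, 0.094], [-0.478, -0.167, 0.093], [-0.474, -0.149, 0.09], [-0.479, -0.137, 0.089], [-0.484, -0.147, 0.088], [-0.482, -0.138, 0.087], [-0.479, -0.142, 0.086], [-0.484, -0.168, 0.083], [-0.485, -0.165, 0.081], [-0.485, -0.17, 0.08], [-0.486, -0.163, 0.078], [-0.488, -0.167, 0.077], [-0.412, -0.16, 0.074], [-0.41, -0.164, 0.074], [-0.488, -0.172, 0.073], [-0.485, -0.143, 0.073], [-0.519, -0.16, 0.072], [-0.522, -0.154, 0.07]]
```

```bash
python3 -m crank '[{"dp":[0,0,0],"delta_rot":[0,0,0.01855],"fingers":-1},{"dp":[0,0,0],"delta_rot":[0,0,0.01855],"fingers":-1},{"dp":[0,0,0],"delta_rot":[0,0,0.01855],"fingers":-1},{"dp":[0,0,0],"delta_rot":[0,0,0.01855],"fingers":-1},{"dp":[0,0,0],"delta_rot":[0,0,0.01855],"fingers":-1},{"dp":[0,0,0],"delta_rot":[0,0,0.01855],"fingers":-1},{"dp":[0,0,0],"delta_rot":[0,0.01736,0],"fingers":-1},{"dp":[0,0,0],"delta_rot":[0,0.01736,0],"fingers":-1},{"dp":[0,0,0],"delta_rot":[0,0.01736,0],"fingers":-1},{"dp":[0,0,0],"delta_rot":[0,0.01736,0],"fingers":-1},{"dp":[0,0,0],"delta_rot":[0,0,0],"fingers":-1},{"dp":[0,0,0],"delta_rot":[0,0,0],"fingers":-1}]' 40
cat >> h.py <<'E'
TH=np.deg2rad(159.9); E_=np.array([np.cos(TH),np.sin(TH),0]); N_=np.array([-E_[1],E_[0],0]); S0,T0=-.4855,-.159
O=E_*S0+N_*T0
def c2w(x,y,z): return O+E_*x+N_*y+np.array([0,0,z])
def w2c(p): p=np.asarray(p)-O; return np.array([p@E_,p@N_,p[2]])
def st():
    s=manip.sense(); Rt=R.from_quat(s['tool_rot']).as_matrix(); f=s['force']
    tip=s['tcp_pos']+.073*Rt[:,2]
    print('t',round(s['t'],2),'tcp_c',w2c(s['tcp_pos']).round(4),'tip_c',w2c(tip).round(4),'axes_c',np.array([[a@E_,a@N_,a[2]] for a in Rt.T]).round(3).tolist(),'F_c',np.round([f@E_,f@N_,f[2]],2),'gap',round(s['finger_gap'],3),'gf',s['gripper_force'],'q',s['q'].round(2))
    return s,Rt
def to(pc,off=.073):
    "dp (normalised, total) so that the point off ahead of the TCP reaches cell point pc"
    s,Rt=st(); p=s['tcp_pos']+off*Rt[:,2]; d=Rt.T@(c2w(*pc)-p)/.5; print('dp total',d.round(4),'mm',np.linalg.norm(d)*500); return d
E
python3 -c "
from h import *
to((.150,0,.15))"
```

```text
t: 1.1
tcp_pos: [0.2108, -0.5875, 0.3032]
tool_rot: [0.961, -0.173, 0.212, 0.037]
force: [0.2, -0.5, 0.6]
finger_gap: -0.001
gripper_force: 0.0
t 1.1 tcp_c [0.0856 0.6383 0.3032] tip_c [0.055  0.6383 0.2369] axes_c [[-0.908, 0.005, 0.42], [0.005, 1.0, -0.002], [-0.42, -0.0, -0.908]] F_c [-0.37  0.41  0.64] gap -0.001 gf 0.0 q [-1.55  0.48  1.6   0.5   0.96  0.11]
dp total [-0.2519 -1.2752  0.0781] mm 651.1144771214144
```

```bash
python3 -m crank '[{"dp":[0,0,0],"delta_rot":[0,-0.018,0],"fingers":-1},{"dp":[0,0,0],"delta_rot":[0,-0.018,0],"fingers":-1},{"dp":[-0.015,-0.08,0],"delta_rot":[0,0,0],"fingers":-1},{"dp":[-0.015,-0.08,0],"delta_rot":[0,0,0],"fingers":-1},{"dp":[-0.015,-0.08,0],"delta_rot":[0,0,0],"fingers":-1},{"dp":[-0.015,-0.08,0],"delta_rot":[0,0,0],"fingers":-1},{"dp":[-0.015,-0.08,0],"delta_rot":[0,0,0],"fingers":-1},{"dp":[-0.015,-0.08,0],"delta_rot":[0,0,0],"fingers":-1},{"dp":[-0.015,-0.08,0],"delta_rot":[0,0,0],"fingers":-1},{"dp":[-0.015,-0.08,0],"delta_rot":[0,0,0],"fingers":-1},{"dp":[-0.015,-0.08,0],"delta_rot":[0,0,0],"fingers":-1},{"dp":[-0.015,-0.08,0],"delta_rot":[0,0,0],"fingers":-1}]' 40
python3 -c "
from h import *
to((.150,0,.15))"
```

```text
t: 2.1
tcp_pos: [0.282, -0.1861, 0.2887]
tool_rot: [0.979, -0.175, 0.103, 0.019]
force: [1.0, 0.3, 0.0]
finger_gap: 0.0
gripper_force: 0.0
t 2.1 tcp_c [0.1567 0.2369 0.2887] tip_c [0.1415 0.2371 0.2174] axes_c [[-0.978, 0.002, 0.209], [0.002, 1.0, 0.002], [-0.209, 0.002, -0.978]] F_c [-0.87 -0.63  0.05] gap 0.0 gf 0.0 q [-1.01  0.11  2.22  0.21  0.66  0.76]
dp total [-0.0457 -0.4744  0.127 ] mm 246.59961626798815
```

```bash
python3 -m crank '[{"dp":[-0.004,-0.079,0],"delta_rot":[0,0,0],"fingers":-1},{"dp":[-0.004,-0.079,0],"delta_rot":[0,0,0],"fingers":-1},{"dp":[-0.004,-0.079,0],"delta_rot":[0,0,0],"fingers":-1},{"dp":[-0.004,-0.079,0],"delta_rot":[0,0,0],"fingers":-1},{"dp":[-0.004,-0.079,0],"delta_rot":[0,0,0],"fingers":-1},{"dp":[-0.004,-0.079,0],"delta_rot":[0,0,0],"fingers":-1},{"dp":[0,0,0.044],"delta_rot":[0,0,0],"fingers":-1},{"dp":[0,0,0.044],"delta_rot":[0,0,0],"fingers":-1},{"dp":[0,0,0.04],"delta_rot":[0,0,0],"fingers":-1},{"dp":[0,0,0],"delta_rot":[0,0,0],"fingers":-1},{"dp":[0,0,0],"delta_rot":[0,0,0],"fingers":-1}]' 40
python3 -c "
from h import *
to((.126,0,.046));snap('wrist','w1');snap('side','s1')"
```

```text
t: 3.02
tcp_pos: [0.3651, 0.0329, 0.2228]
tool_rot: [0.979, -0.174, 0.102, 0.019]
force: [-0.1, -0.4, -0.6]
finger_gap: 0.001
gripper_force: 0.0
t 3.02 tcp_c [0.154  0.0026 0.2228] tip_c [0.1389 0.0027 0.1514] axes_c [[-0.978, 0.001, 0.207], [0.001, 1.0, 0.001], [-0.207, 0.001, -0.978]] F_c [-0.06  0.45 -0.62] gap 0.001 gf 0.0 q [-0.2   0.32  2.24 -0.09  0.38  1.81]
dp total [-0.0183 -0.0057  0.2116] mm 106.22200852654743
```

View pics/w1.png

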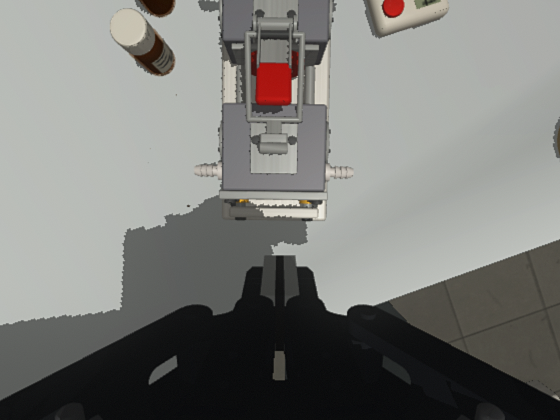

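Run:
```python
from h import *
p,d,cm=load('w1'); P=cloud(d,cm); C=(P-O)@np.array([E_,N_,[0,0,1]]).T; C[d==0]=9
x,y,z=C[...,0],C[...,1],C[...,2]
m=(abs(z-.062)<.003)&(x>.03)&(x<.14)&(abs(y)<.06)
print('sliding top: z',np.median(z[m]),'n',m.sum())
for a,b in((-.03,-.015),(-.015,0),(0,.015),(.015,.03)):
    k=m&(y>a)&(y<b); print(a,x[k].max().round(4),x[k].min().round(4))
for a,b in((.06,.08),(.08,.1)):
    k=m&(x>a)&(x<b); print(a,y[k].max().round(4),y[k].min().round(4))
k=(z>.069)&(z<.078)&(x>.05)&(x<.1)&(abs(y)<.03); print('keeper', k.sum(), np.percentile(x[k],[1,50,99]).round(4),np.percentile(y[k],[1,99]).round(4),np.percentile(z[k],[1,99]).round(4))
hsv=cv2.cvtColor(p,cv2.COLOR_RGB2HSV); r=((hsv[...,0]<8)|(hsv[...,0]>172))&(hsv[...,1]>150)&(z>.08)&(abs(y)<.05)
print('red',C[r].min(0).round(4),C[r].max(0).round(4))
k=(z>.12)&(z<.15)&~r&(abs(y)<.05)&(x>0)&(x<.08); print('roll',k.sum(),C[k].mean(0).round(4),C[k].min(0).round(4),C[k].max(0).round(4))
k=(z>.06)&(z<.2)&~r&(abs(y)<.05)&(x>.03)&(x<.06); 
k=(z>.09)&(z<.12)&(x>.03)&(x<.07)&(abs(y)<.03)&~r; print('bar',k.sum(),C[k].max(0).round(4),C[k].min(0).round(4),C[k].mean(0).round(4))
k=(z<.07)&(z>.055)&(x<.02)&(x>-.09)&(abs(y)<.05); print('fix',np.percentile(x[k],[1,99]),np.percentile(y[k],[1,99]))
```

```text
sliding top: z 0.06348498305710687 n 7287
-0.03 0.1119 0.0441
-0.015 0.1098 0.0439
0 0.1098 0.045
0.015 0.1128 0.0448
0.06 0.0363 -0.0358
0.08 0.0374 -0.036
keeper 485 [0.0504 0.0676 0.0793] [-0.0169  0.0177] [0.069  0.0779]
red [ 0.0272 -0.01    0.0912] [0.0534 0.0108 0.1043]<stdin>:13: RuntimeWarning: Mean of empty slice.
  ret = um.true_divide(
Traceback (most recent call last):
ValueError: zero-size array to reduction operation minimum which has no identity
```

Run:
```python
import cv2
b=cv2.imread('pics/s1.png')[120:300,120:340]
cv2.imwrite('pics/s1c.png',cv2.resize(b,None,fx=3.3,fy=3.3,interpolation=cv2.INTER_CUBIC))
```

```text
(no output)
```

View pics/s1c.png

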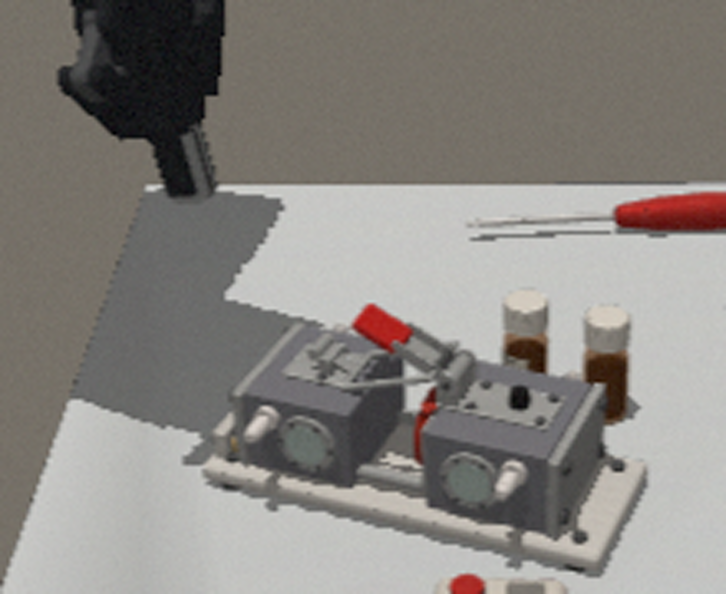

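Run:
```python
from h import *
p,d,cm=load('w1'); P=cloud(d,cm); C=(P-O)@np.array([E_,N_,[0,0,1]]).T; C[d==0]=9
# roll near pixels (258..288,140..152); print rows profile at col 273, and across
for v in range(112,160,3): print(v,[C[v,u].round(4).tolist() for u in (262,273,284)])
print('bar row',[C[v,253].round(4).tolist() for v in range(112,126,2)])
m=(C[...,2]>.0735)&(C[...,0]>.066)&(C[...,0]<.09)&(abs(C[...,1])<.03); print(m.sum(),C[m].mean(0),C[m].min(0),C[m].max(0))
to((.0766,0,.16))
```

```text
112 [[0.0504, -0.0079, 0.0633], [0.0505, -0.0004, 0.0639], [0.0505, 0.0071, 0.0636]]
115 [[0.0526, -0.0079, 0.0645], [0.0526, -0.0004, 0.0641], [0.0526, 0.0071, 0.0643]]
118 [[0.0554, -0.0077, 0.0685], [0.0552, -0.0003, 0.0676], [0.055, 0.007, 0.0667]]
121 [[0.0571, -0.0077, 0.0673], [0.0572, -0.0003, 0.0678], [0.0571, 0.007, 0.0669]]
124 [[0.0588, -0.0078, 0.0657], [0.0595, -0.0003, 0.0697], [0.0587, 0.0071, 0.065]]
127 [[0.061, -0.0078, 0.0667], [0.0615, -0.0003, 0.07], [0.0608, 0.0071, 0.0654]]
130 [[0.0628, -0.0078, 0.0657], [0.0638, -0.0003, 0.0723], [0.0629, 0.0071, 0.066]]
133 [[0.0662, -0.0074, 0.0755], [0.066, -0.0003, 0.0741], [0.065, 0.007, 0.0666]]
136 [[0.0681, -0.0074, 0.075], [0.0682, -0.0002, 0.0761], [0.068, 0.0069, 0.0744]]
139 [[0.07, -0.0075, 0.0744], [0.07, -0.0003, 0.075], [0.0701, 0.0069, 0.0753]]
142 [[0.0722, -0.0073, 0.0773], [0.0723, -0.0002, 0.0775], [0.072, 0.0069, 0.0755]]
145 [[0.0743, -0.0073, 0.079], [0.0743, -0.0002, 0.0783], [0.0743, 0.0069, 0.0785]]
148 [[0.0763, -0.0072, 0.0799], [0.0762, -0.0002, 0.0785], [0.0762, 0.0069, 0.0788]]
151 [[0.0781, -0.0073, 0.0786], [0.0782, -0.0002, 0.0795], [0.0782, 0.0068, 0.0797]]
154 [[0.079, -0.0079, 0.0657], [0.0789, -0.0004, 0.0655], [0.0789, 0.0071, 0.0648]]
157 [[0.081, -0.0079, 0.0665], [0.081, -0.0004, 0.0659], [0.081, 0.0071, 0.066]]
bar row [[0.0505, -0.014, 0.0638], [0.0518, -0.014, 0.0635], [0.0537, -0.0138, 0.067], [0.055, -0.0138, 0.0667], [0.0565, -0.0138, 0.0676], [0.0572, -0.0141, 0.0637], [0.059, -0.0139, 0.0666]]
571 [7.29802762e-02 4.26711893e-05 7.73196880e-02] [ 0.06601911 -0.00881492  0.073534  ] [0.07943776 0.00891165 0.08101287]
t 3.12 tcp_c [0.1537 0.0031 0.2239] tip_c [0.1384 0.0032 0.1526] axes_c [[-0.978, 0.002, 0.21], [0.002, 1.0, 0.0], [-0.21, 0.001, -0.978]] F_c [ 0.21 -0.15  0.35] gap 0.0 gf 0.0 q [-0.2   0.32  2.24 -0.09  0.38  1.8 ]
dp total [ 0.1239 -0.0066  0.0114] mm 62.31686568210679
```

```bash
python3 -m crank '[{"dp":[0.042,-0.0022,0.004],"delta_rot":[0,0,0],"fingers":-0.25},{"dp":[0.042,-0.0022,0.004],"delta_rot":[0,0,0],"fingers":-0.25},{"dp":[0.042,-0.0022,0.004],"delta_rot":[0,0,0],"fingers":-0.25},{"dp":[-0.0078,0,0.036],"delta_rot":[0,0,0],"fingers":-0.25},{"dp":[-0.0078,0,0.036],"delta_rot":[0,0,0],"fingers":-0.25},{"dp":[-0.0078,0,0.036],"delta_rot":[0,0,0],"fingers":-0.25},{"dp":[-0.0078,0,0.036],"delta_rot":[0,0,0],"fingers":-0.25},{"dp":[0,0,0],"delta_rot":[0,0,0],"fingers":-0.25},{"dp":[0,0,0],"delta_rot":[0,0,0],"fingers":-0.25}]' 25
python3 -c "
from h import *
to((.0755,0,.0715));snap('wrist','w2')"
```

```text
t: 3.87
tcp_pos: [0.4246, 0.0134, 0.1574]
tool_rot: [0.979, -0.175, 0.103, 0.019]
force: [-0.3, 1.1, -0.2]
finger_gap: 0.378
gripper_force: 0.0
t 3.87 tcp_c [0.0913 0.0005 0.1574] tip_c [0.0761 0.0006 0.086 ] axes_c [[-0.978, 0.003, 0.209], [0.004, 1.0, 0.0], [-0.209, 0.001, -0.978]] F_c [ 0.66 -0.95 -0.2 ] gap 0.378 gf 0.0 q [-0.22  0.54  2.16 -0.12  0.24  1.83]
dp total [-0.0049 -0.0011  0.0286] mm 14.522024451736614
```

View pics/w2.png

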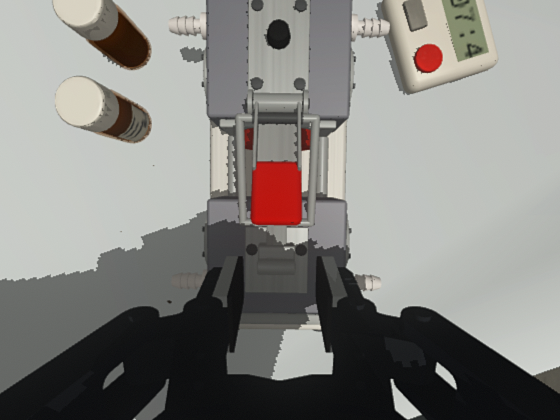

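```bash
python3 -m crank '[{"dp":[-0.0025,-0.0005,0.0143],"delta_rot":[0,0,0],"fingers":-0.25},{"dp":[-0.0025,-0.0005,0.0143],"delta_rot":[0,0,0],"fingers":-0.25},{"dp":[0,0,0],"delta_rot":[0,0,0],"fingers":-1},{"dp":[0,0,0],"delta_rot":[0,0,0],"fingers":-1},{"dp":[0,0,0],"delta_rot":[0,0,0],"fingers":-1},{"dp":[0,0,0],"delta_rot":[0,0,0],"fingers":-1},{"dp":[0,0,0],"delta_rot":[0,0,0],"fingers":-1}]' 25
python3 -c "
from h import *
to((.071,0,.1084-.0055))"
```

```text
t: 4.5
tcp_pos: [0.4254, 0.0147, 0.1423]
tool_rot: [0.979, -0.175, 0.103, 0.018]
force: [0.5, 5.7, -2.5]
finger_gap: 0.196
gripper_force: 24.4
t 4.5 tcp_c [ 0.0911 -0.001   0.1423] tip_c [ 0.0758 -0.001   0.0709] axes_c [[-0.978, 0.002, 0.209], [0.002, 1.0, -0.0], [-0.209, 0.0, -0.978]] F_c [ 1.44 -5.5  -2.52] gap 0.196 gf 24.43270817399025 q [-0.21  0.58  2.17 -0.15  0.19  1.86]
dp total [ 0.0228  0.0019 -0.0605] mm 32.355534488050374
```

```bash
python3 -m crank '[{"dp":[0.0018,-0.003,-0.0119],"delta_rot":[0,0,0],"fingers":-1},{"dp":[0.0018,0,-0.0119],"delta_rot":[0,0,0],"fingers":-1},{"dp":[0.0036,0,-0.01],"delta_rot":[0,0,0],"fingers":-1},{"dp":[0.0036,0,-0.01],"delta_rot":[0,0,0],"fingers":-1},{"dp":[0.0058,0,-0.009],"delta_rot":[0,0,0],"fingers":-1},{"dp":[0.0058,0,-0.009],"delta_rot":[0,0,0],"fingers":-1},{"dp":[0,0,0],"delta_rot":[0,0,0],"fingers":-1},{"dp":[0,0,0],"delta_rot":[0,0,0],"fingers":-1}]' 25
cat >> h.py <<'E'
def meas(f):
    st(); p,d,cm=snap('side',f); P=cloud(d,cm); C=(P-O)@np.array([E_,N_,[0,0,1]]).T; C[d==0]=9
    hsv=cv2.cvtColor(p,cv2.COLOR_RGB2HSV); r=((hsv[...,0]<8)|(hsv[...,0]>172))&(hsv[...,1]>150)&(C[...,2]>.07)&(abs(C[...,1])<.03)&(abs(C[...,0])<.1)
    if r.any():
        c=C[r].mean(0); print('red mean',c.round(4),'range',C[r].min(0).round(3),C[r].max(0).round(3),'lever~',round(float(np.arctan2(c[2]-.076,-c[0])),2))
E
python3 -c "
from h import *
meas('s2')"
```

```text
t: 5.17
tcp_pos: [0.4298, 0.0139, 0.1752]
tool_rot: [0.979, -0.175, 0.103, 0.019]
force: [0.4, -3.5, -2.5]
finger_gap: 0.191
gripper_force: 24.4
t 5.17 tcp_c [ 0.0866 -0.0018  0.1752] tip_c [ 0.0714 -0.0017  0.1039] axes_c [[-0.978, 0.003, 0.209], [0.003, 1.0, 0.0], [-0.209, 0.001, -0.978]] F_c [-1.56  3.2  -2.51] gap 0.191 gf 24.438645243644714 q [-0.21  0.49  2.14 -0.1   0.3   1.8 ]
red mean [0.0413 0.0032 0.0959] range [ 0.028 -0.009  0.087] [0.053 0.015 0.103] lever~ 2.69
```

```bash
python3 -m crank '[{"dp":[0,0.0012,0],"delta_rot":[0,0,0],"fingers":-0.25},{"dp":[0,0,0],"delta_rot":[0,0,0],"fingers":-0.25},{"dp":[0,0,0],"delta_rot":[0,0,0],"fingers":-0.25},{"dp":[0,0,-0.04],"delta_rot":[0,0,0],"fingers":-0.25},{"dp":[0,0,-0.04],"delta_rot":[0,0,0],"fingers":-0.25},{"dp":[0,0,-0.04],"delta_rot":[0,0,0],"fingers":-0.25},{"dp":[-0.043,0,-0.009],"delta_rot":[0,0,0],"fingers":-1},{"dp":[-0.043,0,-0.009],"delta_rot":[0,0,0],"fingers":-1},{"dp":[0,0,0],"delta_rot":[0,0,0],"fingers":-1},{"dp":[0,0,0],"delta_rot":[0,0,0],"fingers":-1}]' 25
python3 -c "
from h import *
meas('s3'); to((.126,0,.046)); p,d,cm=snap('wrist','w3'); C=(cloud(d,cm)-O)@np.array([E_,N_,[0,0,1]]).T; C[d==0]=9
m=(C[...,2]>.085)&(C[...,0]>.057)&(C[...,0]<.09)&(abs(C[...,1])<.02); print('roll',m.sum(),C[m].mean(0).round(4),C[m].min(0).round(4),C[m].max(0).round(4))
m=(C[...,2]>.055)&(C[...,2]<.067)&(C[...,0]>.08)&(C[...,0]<.13)&(abs(C[...,1])<.03); print('face', np.percentile(C[m][:,0],[90,98,99.5]),np.median(C[m][:,2]))
"
```

```text
t: 6.05
tcp_pos: [0.3754, 0.0336, 0.2333]
tool_rot: [0.979, -0.174, 0.102, 0.018]
force: [0.1, 0.0, -0.0]
finger_gap: -0.0
gripper_force: 0.0
t 6.05 tcp_c [ 0.1445 -0.0016  0.2333] tip_c [ 0.1294 -0.0015  0.1619] axes_c [[-0.978, 0.002, 0.207], [0.002, 1.0, 0.0], [-0.207, 0.0, -0.978]] F_c [-0.11 -0.07 -0.  ] gap -0.0 gf 0.0 q [-0.19  0.3   2.2  -0.08  0.43  1.81]
red mean [0.0412 0.0032 0.0958] range [ 0.029 -0.008  0.088] [0.053 0.013 0.102] lever~ 2.69
t 6.1 tcp_c [ 0.1429 -0.0017  0.2334] tip_c [ 0.1277 -0.0017  0.1621] axes_c [[-0.978, 0.002, 0.209], [0.002, 1.0, -0.0], [-0.209, 0.0, -0.978]] F_c [-0.39 -0.24  0.14] gap 0.002 gf 0.0 q [-0.19  0.3   2.2  -0.08  0.43  1.8 ]
dp total [-0.0453  0.0034  0.2277] mm 116.07503955254408
roll 799 [0.0657 0.0003 0.1025] [ 0.057  -0.0188  0.0881] [0.075  0.0191 0.114 ]
face [0.10732659 0.10967482 0.11137538] 0.06366541245729557
```

```bash
python3 -m crank '[{"dp":[-0.0076,0.0006,0.038],"delta_rot":[0,0,0],"fingers":-1},{"dp":[-0.0076,0.0006,0.038],"delta_rot":[0,0,0],"fingers":-1},{"dp":[-0.0076,0.0006,0.038],"delta_rot":[0,0,0],"fingers":-1},{"dp":[-0.0076,0.0006,0.038],"delta_rot":[0,0,0],"fingers":-1},{"dp":[-0.0076,0.0006,0.038],"delta_rot":[0,0,0],"fingers":-1},{"dp":[-0.0076,0.0006,0.038],"delta_rot":[0,0,0],"fingers":-1},{"dp":[0,0,0],"delta_rot":[0,0,0],"fingers":-1},{"dp":[0,0,0],"delta_rot":[0,0,0],"fingers":-1}]'
python3 -c "
from h import *
st()"
```

```text
t: 6.82
tcp_pos: [0.379, 0.0284, 0.1374]
tool_rot: [0.979, -0.176, 0.104, 0.024]
force: [-0.3, -0.8, -0.4]
finger_gap: -0.001
gripper_force: 0.0
t 6.82 tcp_c [0.1394 0.0021 0.1374] tip_c [0.1239 0.0029 0.066 ] axes_c [[-0.977, 0.003, 0.212], [0.005, 1.0, 0.01], [-0.212, 0.011, -0.977]] F_c [ 0.01  0.87 -0.38] gap -0.001 gf 0.0 q [-0.2   0.59  2.29 -0.61  0.08  2.34]
```

```bash
python3 -m crank '[{"dp":[0,0,0],"delta_rot":[0,-0.0111,0],"fingers":-1},{"dp":[0,0,0],"delta_rot":[0,-0.0111,0],"fingers":-1},{"dp":[0,0,0],"delta_rot":[0,0,0],"fingers":-1},{"dp":[0,0,0],"delta_rot":[0,0,0],"fingers":-1}]'
python3 -c "
from h import *
s,Rt=st(); cm=manip.camera_model('wrist'); print('cam in tool',Rt.T@(np.array(cm['origin'])-s['tcp_pos']))
to((.126,0,.049))"
```

```text
t: 7.15
tcp_pos: [0.379, 0.0245, 0.1384]
tool_rot: [0.981, -0.178, 0.069, 0.025]
force: [-0.8, -0.3, 0.3]
finger_gap: 0.002
gripper_force: 0.0
t 7.15 tcp_c [0.138  0.0057 0.1384] tip_c [0.1275 0.0076 0.0662] axes_c [[-0.989, 0.007, 0.145], [0.011, 1.0, 0.025], [-0.145, 0.026, -0.989]] F_c [0.63 0.56 0.27] gap 0.002 gf 0.0 q [-0.2   0.57  2.25 -0.26  0.19  1.98]
cam in tool [ 0.07103782  0.00077713 -0.07171399]
t 7.15 tcp_c [0.138  0.0057 0.1384] tip_c [0.1275 0.0076 0.0662] axes_c [[-0.989, 0.007, 0.145], [0.011, 1.0, 0.025], [-0.145, 0.026, -0.989]] F_c [0.63 0.56 0.27] gap 0.002 gf 0.0 q [-0.2   0.57  2.25 -0.26  0.19  1.98]
dp total [-0.0021 -0.0162  0.0341] mm 18.89768813688987
```

```bash
python3 -m crank '[{"dp":[0,0,0],"delta_rot":[0,-0.011,0],"fingers":-1},{"dp":[0,0,0],"delta_rot":[0.004,0,0],"fingers":-1},{"dp":[0,0,0],"delta_rot":[0,0,0],"fingers":-1},{"dp":[0,0,0],"delta_rot":[0,0,0],"fingers":-1}]'
python3 -c "
from h import *
to((.126,0,.049))"
```

```text
t: 7.48
tcp_pos: [0.3774, 0.0247, 0.1381]
tool_rot: [0.983, -0.178, 0.036, 0.007]
force: [-0.4, -0.2, -0.7]
finger_gap: -0.001
gripper_force: 0.0
t 7.48 tcp_c [0.1396 0.0061 0.1381] tip_c [0.1342 0.0063 0.0652] axes_c [[-0.997, 0.008, 0.073], [0.008, 1.0, 0.002], [-0.073, 0.002, -0.997]] F_c [ 0.25  0.34 -0.67] gap -0.001 gf 0.0 q [-0.23  0.57  2.22 -0.04  0.28  1.74]
dp total [ 0.014  -0.0128  0.0336] mm 19.282323788544144
```

```bash
python3 -m crank '[{"dp":[0.005,-0.006,0.017],"delta_rot":[0,0,0],"fingers":-1},{"dp":[0.005,-0.006,0.017],"delta_rot":[0,0,0],"fingers":-1},{"dp":[0,0,0],"delta_rot":[0,0,0],"fingers":-1},{"dp":[0,0,0],"delta_rot":[0,0,0],"fingers":-1}]'
python3 -c "
from h import *
st()"
```

```text
t: 7.82
tcp_pos: [0.3856, 0.0285, 0.1204]
tool_rot: [0.983, -0.178, 0.035, 0.007]
force: [-0.5, -0.1, -0.0]
finger_gap: 0.001
gripper_force: 0.0
t 7.82 tcp_c [ 0.1332 -0.0003  0.1204] tip_c [ 0.128  -0.0002  0.0476] axes_c [[-0.997, 0.007, 0.071], [0.007, 1.0, 0.001], [-0.071, 0.002, -0.997]] F_c [ 0.47  0.27 -0.02] gap 0.001 gf 0.0 q [-0.21  0.62  2.2  -0.05  0.24  1.76]
```

```bash
python3 -m crank '[{"dp":[0.004,0,0.0003],"delta_rot":[0,0,0],"fingers":-1},{"dp":[0.004,0,0.0003],"delta_rot":[0,0,0],"fingers":-1},{"dp":[0.004,0,0.0003],"delta_rot":[0,0,0],"fingers":-1},{"dp":[0.004,0,0.0003],"delta_rot":[0,0,0],"fingers":-1},{"dp":[0.004,0,0.0003],"delta_rot":[0,0,0],"fingers":-1},{"dp":[0.004,0,0.0003],"delta_rot":[0,0,0],"fingers":-1},{"dp":[0.004,0,0.0003],"delta_rot":[0,0,0],"fingers":-1},{"dp":[0.004,0,0.0003],"delta_rot":[0,0,0],"fingers":-1},{"dp":[0.004,0,0.0003],"delta_rot":[0,0,0],"fingers":-1},{"dp":[0.004,0,0.0003],"delta_rot":[0,0,0],"fingers":-1}]'
python3 -c "
from h import *
st()"
```

```text
t: 8.65
tcp_pos: [0.4042, 0.0212, 0.1212]
tool_rot: [0.983, -0.178, 0.035, 0.007]
force: [-4.1, -0.1, 2.3]
finger_gap: -0.005
gripper_force: 1.7
t 8.65 tcp_c [0.1131 0.0002 0.1212] tip_c [0.1079 0.0003 0.0484] axes_c [[-0.997, 0.007, 0.072], [0.007, 1.0, 0.001], [-0.072, 0.002, -0.997]] F_c [3.84 1.47 2.33] gap -0.005 gf 1.6557620745152235 q [-0.22  0.62  2.16 -0.04  0.29  1.75]
```

```bash
python3 -m crank '[{"dp":[0.004,0,0.0003],"delta_rot":[0,0,0],"fingers":-1},{"dp":[0.004,0,0.0003],"delta_rot":[0,0,0],"fingers":-1},{"dp":[0.004,0,0.0003],"delta_rot":[0,0,0],"fingers":-1},{"dp":[0.004,0,0.0003],"delta_rot":[0,0,0],"fingers":-1},{"dp":[0.002,0,0.0002],"delta_rot":[0,0,0],"fingers":-1},{"dp":[0.001,0,0.0001],"delta_rot":[0,0,0],"fingers":-1},{"dp":[0.001,0,0.0001],"delta_rot":[0,0,0],"fingers":-1}]'
python3 -c "
from h import *
st()"
```

```text
t: 9.23
tcp_pos: [0.4139, 0.0176, 0.1211]
tool_rot: [0.983, -0.178, 0.036, 0.007]
force: [-3.8, -0.4, 0.9]
finger_gap: 0.0
gripper_force: 1.5
t 9.23 tcp_c [0.1029 0.0002 0.1211] tip_c [0.0976 0.0003 0.0483] axes_c [[-0.997, 0.007, 0.072], [0.008, 1.0, 0.001], [-0.072, 0.001, -0.997]] F_c [3.44 1.65 0.86] gap 0.0 gf 1.5270188706927001 q [-0.22  0.63  2.14 -0.04  0.31  1.74]
```

```bash
python3 -m crank '[{"dp":[0.001,0,0.0001],"delta_rot":[0,0,0],"fingers":-1},{"dp":[0.001,0,0.0001],"delta_rot":[0,0,0],"fingers":-1},{"dp":[0.001,0,0.0001],"delta_rot":[0,0,0],"fingers":-1},{"dp":[0.001,0,0.0001],"delta_rot":[0,0,0],"fingers":-1},{"dp":[0,0,0],"delta_rot":[0,0,0],"fingers":-1}]'
```

```text
t: 9.65
tcp_pos: [0.4158, 0.017, 0.1211]
tool_rot: [0.983, -0.178, 0.036, 0.007]
force: [-3.2, 0.2, 0.9]
finger_gap: 0.001
gripper_force: 1.4
```

```bash
python3 -m crank '[{"dp":[0.001,0,0.0001],"delta_rot":[0,0,0],"fingers":-1},{"dp":[0.001,0,0.0001],"delta_rot":[0,0,0],"fingers":-1},{"dp":[0,0,0],"delta_rot":[0,0,0],"fingers":-1}]'
```

```text
t: 9.9
tcp_pos: [0.4168, 0.0166, 0.121]
tool_rot: [0.983, -0.178, 0.036, 0.007]
force: [-2.8, 0.0, 0.7]
finger_gap: 0.002
gripper_force: 1.4
```

```bash
python3 -m crank '[{"dp":[0.001,0,0.0001],"delta_rot":[0,0,0],"fingers":-1},{"dp":[0.001,0,0.0001],"delta_rot":[0,0,0],"fingers":-1},{"dp":[0,0,0],"delta_rot":[0,0,0],"fingers":-1}]'
```

```text
t: 10.15
tcp_pos: [0.4178, 0.0162, 0.121]
tool_rot: [0.983, -0.178, 0.036, 0.007]
force: [-3.3, -0.3, 1.3]
finger_gap: 0.001
gripper_force: 1.4
```

```bash
python3 -m crank '[{"dp":[0.001,0,0.0001],"delta_rot":[0,0,0],"fingers":-1},{"dp":[0,0,0],"delta_rot":[0,0,0],"fingers":-1}]'
```

```text
t: 10.32
tcp_pos: [0.4182, 0.0161, 0.121]
tool_rot: [0.983, -0.178, 0.036, 0.007]
force: [-2.3, -0.2, 1.0]
finger_gap: -0.001
gripper_force: 1.4
```

```bash
python3 -m crank '[{"dp":[0.001,0,0.0001],"delta_rot":[0,0,0],"fingers":-1},{"dp":[0,0,0],"delta_rot":[0,0,0],"fingers":-1}]'
```

```text
t: 10.48
tcp_pos: [0.4187, 0.0159, 0.121]
tool_rot: [0.983, -0.178, 0.036, 0.007]
force: [-3.0, 0.3, 1.5]
finger_gap: -0.001
gripper_force: 1.4
```

```bash
python3 -m crank '[{"dp":[0.001,0,0.0001],"delta_rot":[0,0,0],"fingers":-1},{"dp":[0,0,0],"delta_rot":[0,0,0],"fingers":-1}]'
```

```text
t: 10.65
tcp_pos: [0.4191, 0.0158, 0.121]
tool_rot: [0.983, -0.178, 0.036, 0.007]
force: [-3.3, -0.2, 1.0]
finger_gap: 0.001
gripper_force: 1.5
```

```bash
python3 -m crank '[{"dp":[0.0008,0,0.0001],"delta_rot":[0,0,0],"fingers":-1},{"dp":[0,0,0],"delta_rot":[0,0,0],"fingers":-1}]'
```

```text
t: 10.82
tcp_pos: [0.4192, 0.0157, 0.1209]
tool_rot: [0.983, -0.178, 0.035, 0.007]
force: [-3.8, 0.4, 2.8]
finger_gap: -0.001
gripper_force: 1.8
```

```bash
python3 -m crank '[{"dp":[0.0008,0,0.0001],"delta_rot":[0,0,0],"fingers":-1},{"dp":[0,0,0],"delta_rot":[0,0,0],"fingers":-1}]'
```

```text
t: 10.98
tcp_pos: [0.4193, 0.0157, 0.1209]
tool_rot: [0.983, -0.178, 0.035, 0.007]
force: [-4.5, 0.8, 3.2]
finger_gap: 0.001
gripper_force: 2.2
```

```bash
python3 -m crank '[{"dp":[0.0006,0,0],"delta_rot":[0,0,0],"fingers":-1},{"dp":[0,0,0],"delta_rot":[0,0,0],"fingers":-1}]'
```

```text
t: 11.15
tcp_pos: [0.4193, 0.0156, 0.1209]
tool_rot: [0.983, -0.178, 0.035, 0.007]
force: [-4.4, 1.9, 3.4]
finger_gap: -0.002
gripper_force: 2.5
```

```bash
python3 -m crank '[{"dp":[0.001,0,0],"delta_rot":[0,0,0],"fingers":-1},{"dp":[0.001,0,0],"delta_rot":[0,0,0],"fingers":-1},{"dp":[0,0,0],"delta_rot":[0,0,0],"fingers":-1}]'
```

```text
t: 11.4
tcp_pos: [0.4196, 0.0155, 0.1209]
tool_rot: [0.983, -0.178, 0.034, 0.007]
force: [-5.8, 2.2, 4.2]
finger_gap: -0.002
gripper_force: 3.1
```

```bash
python3 -m crank '[{"dp":[0.001,0,0],"delta_rot":[0,0,0],"fingers":-1},{"dp":[0.001,0,0],"delta_rot":[0,0,0],"fingers":-1},{"dp":[0,0,0],"delta_rot":[0,0,0],"fingers":-1}]'; python3 -c "
from h import *
st()"
```

```text
t: 11.65
tcp_pos: [0.4198, 0.0154, 0.121]
tool_rot: [0.983, -0.178, 0.033, 0.007]
force: [-6.1, 2.8, 5.2]
finger_gap: 0.0
gripper_force: 3.6
t 11.65 tcp_c [0.0966 0.0002 0.121 ] tip_c [0.0917 0.0004 0.0481] axes_c [[-0.998, 0.007, 0.067], [0.007, 1.0, 0.001], [-0.067, 0.002, -0.998]] F_c [ 6.67 -0.59  5.19] gap 0.0 gf 3.6405804567039013 q [-0.22  0.63  2.12 -0.03  0.33  1.73]
```

```bash
python3 -m crank '[{"dp":[0.001,0,-0.0008],"delta_rot":[0,0,0],"fingers":-1},{"dp":[0.001,0,-0.0008],"delta_rot":[0,0,0],"fingers":-1},{"dp":[0.001,0,-0.0008],"delta_rot":[0,0,0],"fingers":-1},{"dp":[0.001,0,-0.0008],"delta_rot":[0,0,0],"fingers":-1},{"dp":[0,0,0],"delta_rot":[0,0,0],"fingers":-1}]'; python3 -c "
from h import *
st()"
```

```text
t: 12.07
tcp_pos: [0.4201, 0.0152, 0.1218]
tool_rot: [0.984, -0.178, 0.031, 0.007]
force: [-7.5, 3.5, -3.9]
finger_gap: 0.004
gripper_force: 3.9
t 12.07 tcp_c [0.0962 0.0004 0.1218] tip_c [0.0917 0.0006 0.0489] axes_c [[-0.998, 0.007, 0.062], [0.007, 1.0, 0.002], [-0.062, 0.002, -0.998]] F_c [ 8.3  -0.72 -3.89] gap 0.004 gf 3.9372153114527464 q [-0.23  0.63  2.11 -0.03  0.34  1.73]
```

```bash
python3 -m crank '[{"dp":[0.002,0,0],"delta_rot":[0,0,0],"fingers":-1},{"dp":[0.002,0,0],"delta_rot":[0,0,0],"fingers":-1},{"dp":[0.002,0,0],"delta_rot":[0,0,0],"fingers":-1},{"dp":[0.002,0,0],"delta_rot":[0,0,0],"fingers":-1},{"dp":[0,0,0],"delta_rot":[0,0,0],"fingers":-1}]'; python3 -c "
from h import *
st()"
```

```text
t: 12.48
tcp_pos: [0.4209, 0.0148, 0.1218]
tool_rot: [0.984, -0.178, 0.027, 0.006]
force: [-10.7, 7.2, -0.6]
finger_gap: -0.003
gripper_force: 6.2
t 12.48 tcp_c [0.0953 0.0004 0.1218] tip_c [0.0913 0.0007 0.0489] axes_c [[-0.998, 0.007, 0.055], [0.007, 1.0, 0.003], [-0.055, 0.003, -0.998]] F_c [12.52 -3.06 -0.58] gap -0.003 gf 6.165155349299312 q [-0.23  0.63  2.11 -0.03  0.35  1.73]
```

```bash
python3 -m crank '[{"dp":[0.002,0,0],"delta_rot":[0,0,0],"fingers":-1},{"dp":[0.0015,0,0],"delta_rot":[0,0,0],"fingers":-1},{"dp":[0.001,0,0],"delta_rot":[0,0,0],"fingers":-1},{"dp":[0,0,0],"delta_rot":[0,0,0],"fingers":-1},{"dp":[0,0,0],"delta_rot":[0,0,0],"fingers":-1}]'; python3 -c "
from h import *
st()"
```

```text
t: 12.9
tcp_pos: [0.4213, 0.0146, 0.1218]
tool_rot: [0.984, -0.178, 0.025, 0.006]
force: [-11.8, 9.7, 1.4]
finger_gap: 0.002
gripper_force: 7.4
t 12.9 tcp_c [0.0949 0.0005 0.1218] tip_c [0.0911 0.0007 0.0489] axes_c [[-0.999, 0.007, 0.052], [0.007, 1.0, 0.003], [-0.052, 0.003, -0.999]] F_c [14.44 -5.    1.37] gap 0.002 gf 7.427275786176324 q [-0.23  0.63  2.11 -0.03  0.36  1.73]
```

```bash
python3 -m crank '[{"dp":[0.001,-0.0006,0],"delta_rot":[0,0,0],"fingers":-1},{"dp":[0,0,0],"delta_rot":[0,0,0],"fingers":-1},{"dp":[0,0,0],"delta_rot":[0,0,0],"fingers":-1},{"dp":[0,0,0],"delta_rot":[0,0,0],"fingers":-1},{"dp":[0,0,0],"delta_rot":[0,0,0],"fingers":-1},{"dp":[0,0,0],"delta_rot":[0,0,0],"fingers":-1},{"dp":[0,0,0],"delta_rot":[0,0,0],"fingers":-1},{"dp":[0,0,0],"delta_rot":[0,0,0],"fingers":-1},{"dp":[0,0,0],"delta_rot":[0,0,0],"fingers":-1},{"dp":[0,0,0],"delta_rot":[0,0,0],"fingers":-1},{"dp":[0,0,0],"delta_rot":[0,0,0],"fingers":-1},{"dp":[0,0,0],"delta_rot":[0,0,0],"fingers":-1}]'; python3 -c "
from h import *
st()"
```

```text
t: 13.9
tcp_pos: [0.4214, 0.0147, 0.1219]
tool_rot: [0.984, -0.178, 0.025, 0.006]
force: [-13.6, 7.9, 1.3]
finger_gap: -0.004
gripper_force: 7.6
t 13.9 tcp_c [0.0948 0.0004 0.1219] tip_c [0.0911 0.0007 0.0489] axes_c [[-0.999, 0.007, 0.051], [0.007, 1.0, 0.003], [-0.051, 0.004, -0.999]] F_c [15.51 -2.71  1.35] gap -0.004 gf 7.639124002307653 q [-0.23  0.63  2.11 -0.03  0.36  1.73]
```

```bash
python3 -m crank '[{"dp":[-0.02,0,0],"delta_rot":[0,0,0],"fingers":-1},{"dp":[-0.03,0,0],"delta_rot":[0,0,0],"fingers":-1},{"dp":[-0.03,0,0],"delta_rot":[0,0,0],"fingers":-1},{"dp":[0,0,-0.04],"delta_rot":[0,0,0],"fingers":-1},{"dp":[0,0,-0.04],"delta_rot":[0,0,0],"fingers":-1},{"dp":[0,0,-0.04],"delta_rot":[0,0,0],"fingers":-1},{"dp":[0,0,-0.04],"delta_rot":[0,0,0],"fingers":-1},{"dp":[0,0,-0.04],"delta_rot":[0,0,0],"fingers":-1},{"dp":[0,0,0],"delta_rot":[0,0,0],"fingers":-1},{"dp":[0,0,0],"delta_rot":[0,0,0],"fingers":-1}]'
cat >> h.py <<'E'
def wm(f):
    p,d,cm=snap('wrist',f); C=(cloud(d,cm)-O)@np.array([E_,N_,[0,0,1]]).T; C[d==0]=9
    C=C-[0,0,.0013]; x,y,z=C[...,0],C[...,1],C[...,2]
    m=(z>.055)&(z<.066)&(x>.05)&(x<.13)&(abs(y)<.03); print('face x', np.percentile(x[m],[90,98,99.5]).round(4),'ztop',np.median(z[m]))
    for a,b in((-.0095,-.0055),(-.002,.002),(.0055,.0095),(.0105,.0145),(-.0145,-.0105)):
        m=(y>a)&(y<b)&(x>.02)&(x<.1)&(z>.06); xs=np.arange(.02,.1,.0015)
        print('profile y',a,[(round(1e3*v,1),round(1e3*float(np.median(z[m&(abs(x-v)<.00075)])),1)) for v in xs if (m&(abs(x-v)<.00075)).any()])
    return C
E
python3 -c "
from h import *
meas('s4'); wm('w4')"
```

```text
t: 14.73
tcp_pos: [0.3885, 0.028, 0.2215]
tool_rot: [0.983, -0.178, 0.04, 0.007]
force: [0.7, -0.3, -0.0]
finger_gap: -0.002
gripper_force: 0.0
t 14.73 tcp_c [ 0.1303 -0.0008  0.2215] tip_c [ 0.1244 -0.0008  0.1487] axes_c [[-0.997, 0.007, 0.081], [0.007, 1.0, -0.0], [-0.081, 0.0, -0.997]] F_c [-0.73  0.03 -0.03] gap -0.002 gf 0.0 q [-0.21  0.36  2.12 -0.02  0.58  1.74]
red mean [0.0411 0.0029 0.0958] range [ 0.029 -0.008  0.088] [0.054 0.013 0.102] lever~ 2.69
face x [0.0796 0.0813 0.0835] ztop 0.06227557568643292
profile y -0.0095 [(np.float64(20.0), 85.5), (np.float64(21.5), 85.2), (np.float64(23.0), 86.1), (np.float64(24.5), 87.0), (np.float64(26.0), 92.4), (np.float64(27.5), 91.8), (np.float64(29.0), 92.8), (np.float64(30.5), 92.8), (np.float64(32.0), 93.1), (np.float64(33.5), 94.0), (np.float64(35.0), 94.7), (np.float64(36.5), 95.5), (np.float64(38.0), 95.9), (np.float64(39.5), 97.0), (np.float64(41.0), 97.6), (np.float64(42.5), 97.9), (np.float64(44.0), 98.9), (np.float64(45.5), 99.9), (np.float64(47.0), 100.5), (np.float64(48.5), 101.1), (np.float64(50.0), 101.4), (np.float64
[... 4250 characters left out ...]
np.float64(42.5), 66.0), (np.float64(44.0), 64.4), (np.float64(45.5), 64.1), (np.float64(47.0), 64.4), (np.float64(48.5), 63.8), (np.float64(50.0), 64.4), (np.float64(51.5), 64.1), (np.float64(53.0), 64.2), (np.float64(54.5), 63.9), (np.float64(56.0), 90.2), (np.float64(57.5), 89.6), (np.float64(59.0), 89.2), (np.float64(60.5), 64.4), (np.float64(62.0), 64.6), (np.float64(63.5), 62.7), (np.float64(65.0), 62.8), (np.float64(66.5), 62.5), (np.float64(68.0), 62.3), (np.float64(69.5), 62.4), (np.float64(71.0), 62.2), (np.float64(72.5), 62.7), (np.float64(74.0), 61.9), (np.float64(75.5), 61.6), (np.float64(77.0), 61.3), (np.float64(78.5), 61.6), (np.float64(80.0), 61.6), (np.float64(81.5), 61.0)]
```

```bash
python3 -c "
from h import *
a=to((.0718,-.0015,.1485)); b=to((.0718,-.0015,.102)); print(b-a)"
```

```text
t 14.83 tcp_c [ 0.1319 -0.0005  0.22  ] tip_c [ 0.1264 -0.0004  0.1472] axes_c [[-0.997, 0.008, 0.075], [0.008, 1.0, 0.001], [-0.075, 0.001, -0.997]] F_c [-0.18  1.11 -0.18] gap -0.006 gf 0.0 q [-0.21  0.36  2.13 -0.02  0.58  1.74]
dp total [ 0.1091 -0.0029  0.0056] mm 54.64827411855765
t 14.83 tcp_c [ 0.1319 -0.0005  0.22  ] tip_c [ 0.1264 -0.0004  0.1472] axes_c [[-0.997, 0.008, 0.075], [0.008, 1.0, 0.001], [-0.075, 0.001, -0.997]] F_c [-0.18  1.11 -0.18] gap -0.006 gf 0.0 q [-0.21  0.36  2.13 -0.02  0.58  1.74]
dp total [ 0.1022 -0.003   0.0983] mm 70.90954536645876
[-6.94273856e-03 -4.68233082e-05  9.27404776e-02]
```

```bash
python3 -m crank '[{"dp":[0.0364,-0.001,0.002],"delta_rot":[0,0,0],"fingers":-0.25},{"dp":[0.0364,-0.001,0.002],"delta_rot":[0,0,0],"fingers":-0.25},{"dp":[0.0364,-0.001,0.002],"delta_rot":[0,0,0],"fingers":-0.25},{"dp":[0,0,0],"delta_rot":[0,0,0],"fingers":-0.25},{"dp":[-0.0023,0,0.031],"delta_rot":[0,0,0],"fingers":-0.25},{"dp":[-0.0023,0,0.031],"delta_rot":[0,0,0],"fingers":-0.25},{"dp":[-0.0023,0,0.031],"delta_rot":[0,0,0],"fingers":-0.25},{"dp":[0,0,0],"delta_rot":[0,0,0],"fingers":-1},{"dp":[0,0,0],"delta_rot":[0,0,0],"fingers":-1},{"dp":[0,0,0],"delta_rot":[0,0,0],"fingers":-1},{"dp":[0,0,0],"delta_rot":[0,0,0],"fingers":-1},{"dp":[0,0,0],"delta_rot":[0,0,0],"fingers":-1}]' 25
python3 -c "
from h import *
meas('s5')"
```

```text
t: 15.83
tcp_pos: [0.4363, 0.0111, 0.1748]
tool_rot: [0.983, -0.178, 0.034, 0.007]
force: [-4.2, 0.6, 1.5]
finger_gap: 0.194
gripper_force: 24.4
t 15.83 tcp_c [ 0.0796 -0.0014  0.1748] tip_c [ 0.0745 -0.0013  0.102 ] axes_c [[-0.998, 0.007, 0.07], [0.007, 1.0, 0.001], [-0.07, 0.002, -0.998]] F_c [4.15 0.84 1.46] gap 0.194 gf 24.408735930919647 q [-0.23  0.51  2.05 -0.02  0.52  1.72]
red mean [0.0413 0.0029 0.0956] range [ 0.029 -0.009  0.089] [0.053 0.013 0.102] lever~ 2.7
```

```bash
python3 -m crank '[{"dp":[-0.0042,0,0.0103],"delta_rot":[0,0,0],"fingers":-1},{"dp":[-0.0042,0,0.0103],"delta_rot":[0,0,0],"fingers":-1},{"dp":[0,0,0],"delta_rot":[0,0,0],"fingers":-1}]' 25
python3 -c "
from h import *
meas('s6')"
```

```text
t: 16.13
tcp_pos: [0.4327, 0.0124, 0.1637]
tool_rot: [0.983, -0.178, 0.034, 0.007]
force: [-4.7, 2.6, 2.3]
finger_gap: 0.19
gripper_force: 24.5
t 16.13 tcp_c [ 0.0834 -0.0014  0.1637] tip_c [ 0.0784 -0.0013  0.0908] axes_c [[-0.998, 0.007, 0.069], [0.007, 1.0, 0.001], [-0.069, 0.002, -0.998]] F_c [ 5.33 -0.78  2.26] gap 0.19 gf 24.516053795814514 q [-0.22  0.53  2.06 -0.02  0.48  1.72]
red mean [0.0416 0.0033 0.0966] range [ 0.029 -0.009  0.088] [0.077 0.025 0.195] lever~ 2.68
```

```bash
python3 -m crank '[{"dp":[-0.0038,0,0.0103],"delta_rot":[0,0,0],"fingers":-1},{"dp":[-0.0038,0,0.0103],"delta_rot":[0,0,0],"fingers":-1},{"dp":[-0.001,0,0.008],"delta_rot":[0,0,0],"fingers":-1},{"dp":[-0.001,0,0.008],"delta_rot":[0,0,0],"fingers":-1},{"dp":[0,0,0],"delta_rot":[0,0,0],"fingers":-1}]' 25
python3 -c "
from h import *
meas('s7'); p,d,cm=load('s7'); cv2.imwrite('pics/s7c.png',cv2.resize(p[175:300,170:330,::-1],None,fx=4.6,fy=4.6,interpolation=cv2.INTER_CUBIC))"
```

```text
t: 16.6
tcp_pos: [0.4313, 0.013, 0.1449]
tool_rot: [0.983, -0.178, 0.036, 0.007]
force: [-4.3, 0.4, 1.3]
finger_gap: 0.193
gripper_force: 24.5
t 16.6 tcp_c [ 0.0849 -0.0015  0.1449] tip_c [ 0.0796 -0.0014  0.0721] axes_c [[-0.997, 0.008, 0.072], [0.008, 1.0, 0.001], [-0.072, 0.001, -0.997]] F_c [4.22 1.11 1.29] gap 0.193 gf 24.478243589401245 q [-0.22  0.57  2.08 -0.03  0.42  1.73]
red mean [0.0413 0.0027 0.0956] range [ 0.029 -0.01   0.087] [0.054 0.012 0.103] lever~ 2.7
```

View pics/s7c.png

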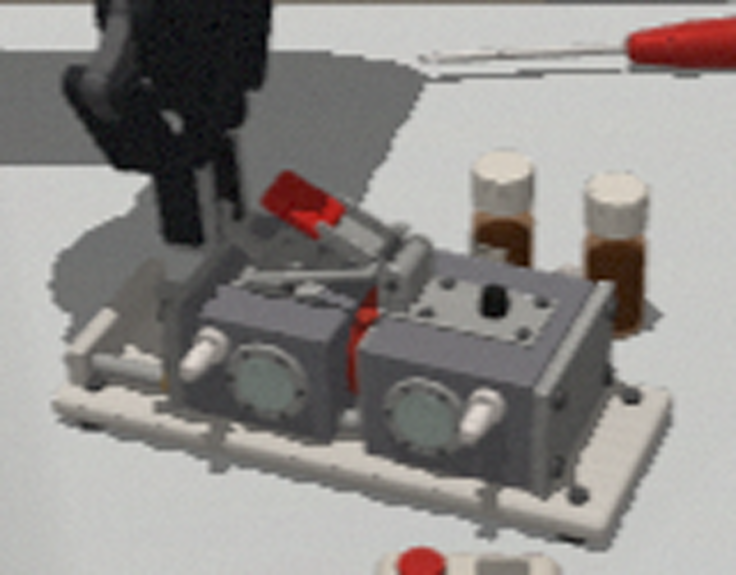

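```bash
python3 -m crank '[{"dp":[0,0,0.002],"delta_rot":[0,0,0],"fingers":-1},{"dp":[0.003,0,0.0008],"delta_rot":[0,0,0],"fingers":-1},{"dp":[0.003,0,0.0007],"delta_rot":[0,0,0],"fingers":-1},{"dp":[0.003,0,0.0007],"delta_rot":[0,0,0],"fingers":-1},{"dp":[0,0,0],"delta_rot":[0,0,0],"fingers":-1}]' 25
python3 -c "
from h import *
meas('s8')"
```

```text
t: 17.07
tcp_pos: [0.4324, 0.0125, 0.143]
tool_rot: [0.983, -0.178, 0.031, 0.007]
force: [-7.0, 2.7, 0.6]
finger_gap: 0.192
gripper_force: 24.5
t 17.07 tcp_c [ 0.0837 -0.0013  0.143 ] tip_c [ 0.079  -0.0012  0.0701] axes_c [[-0.998, 0.008, 0.064], [0.008, 1.0, 0.002], [-0.064, 0.002, -0.998]] F_c [ 7.49 -0.12  0.59] gap 0.192 gf 24.484976828098297 q [-0.23  0.58  2.07 -0.02  0.42  1.73]
red mean [0.0411 0.003  0.0958] range [ 0.029 -0.009  0.088] [0.053 0.013 0.103] lever~ 2.69
```

```bash
python3 -m crank '[{"dp":[0.002,0,0],"delta_rot":[0,0,0],"fingers":-1},{"dp":[0.002,0,0],"delta_rot":[0,0,0],"fingers":-1},{"dp":[0.002,0,0],"delta_rot":[0,0,0],"fingers":-1},{"dp":[0,0,0],"delta_rot":[0,0,0],"fingers":-1}]' 25
python3 -c "
from h import *
meas('s9')"
```

```text
t: 17.45
tcp_pos: [0.4334, 0.0121, 0.1429]
tool_rot: [0.984, -0.178, 0.029, 0.006]
force: [-9.2, 4.7, -0.6]
finger_gap: 0.193
gripper_force: 24.5
t 17.45 tcp_c [ 0.0827 -0.0013  0.1429] tip_c [ 0.0784 -0.0011  0.07  ] axes_c [[-0.998, 0.007, 0.06], [0.007, 1.0, 0.002], [-0.06, 0.003, -0.998]] F_c [10.24 -1.27 -0.58] gap 0.193 gf 24.489472210407257 q [-0.23  0.58  2.07 -0.02  0.43  1.72]
red mean [0.0395 0.0031 0.0989] range [ 0.028 -0.011  0.089] [0.051 0.012 0.107] lever~ 2.62
```

```bash
python3 -m crank '[{"dp":[0.002,0,0],"delta_rot":[0,0,0],"fingers":-1},{"dp":[0.002,0,0],"delta_rot":[0,0,0],"fingers":-1},{"dp":[0.002,0,0],"delta_rot":[0,0,0],"fingers":-1},{"dp":[0,0,0],"delta_rot":[0,0,0],"fingers":-1}]' 25
python3 -c "
from h import *
meas('s10')"
```

```text
t: 17.83
tcp_pos: [0.4391, 0.0101, 0.1436]
tool_rot: [0.983, -0.178, 0.033, 0.007]
force: [-4.7, 1.2, 1.5]
finger_gap: 0.195
gripper_force: 24.5
t 17.83 tcp_c [ 0.0766 -0.0014  0.1436] tip_c [ 0.0716 -0.0013  0.0708] axes_c [[-0.998, 0.007, 0.067], [0.007, 1.0, 0.001], [-0.067, 0.002, -0.998]] F_c [4.81 0.51 1.51] gap 0.195 gf 24.466248750686646 q [-0.23  0.58  2.06 -0.02  0.43  1.72]
red mean [0.0132 0.0039 0.1217] range [ 0.009 -0.007  0.107] [0.019 0.013 0.133] lever~ 1.85
```

```bash
python3 -m crank '[{"dp":[0.0015,0,0],"delta_rot":[0,0,0],"fingers":-1},{"dp":[0.0015,0,0],"delta_rot":[0,0,0],"fingers":-1},{"dp":[0,0,0],"delta_rot":[0,0,0],"fingers":-1}]' 25
python3 -c "
from h import *
meas('s11')"
```

```text
t: 18.13
tcp_pos: [0.4408, 0.0094, 0.1439]
tool_rot: [0.983, -0.178, 0.033, 0.007]
force: [-6.9, 1.7, 1.8]
finger_gap: 0.194
gripper_force: 24.5
t 18.13 tcp_c [ 0.0748 -0.0013  0.1439] tip_c [ 0.0699 -0.0012  0.071 ] axes_c [[-0.998, 0.008, 0.068], [0.008, 1.0, 0.001], [-0.068, 0.002, -0.998]] F_c [7.09 0.81 1.78] gap 0.194 gf 24.523610472679138 q [-0.23  0.58  2.06 -0.02  0.44  1.72]
red mean [0.0043 0.0044 0.1235] range [ 0.001 -0.01   0.104] [0.008 0.013 0.135] lever~ 1.66
```

```bash
python3 -m crank '[{"dp":[0.0015,0,0.0005],"delta_rot":[0,0,0],"fingers":-1},{"dp":[0.0015,0,0.0005],"delta_rot":[0,0,0],"fingers":-1},{"dp":[0,0,0],"delta_rot":[0,0,0],"fingers":-1}]' 25
python3 -c "
from h import *
meas('s12')"
```

```text
t: 18.43
tcp_pos: [0.4411, 0.0093, 0.1434]
tool_rot: [0.983, -0.178, 0.032, 0.007]
force: [-8.0, 2.0, 3.1]
finger_gap: 0.195
gripper_force: 24.6
t 18.43 tcp_c [ 0.0744 -0.0013  0.1434] tip_c [ 0.0696 -0.0011  0.0706] axes_c [[-0.998, 0.007, 0.065], [0.007, 1.0, 0.002], [-0.065, 0.002, -0.998]] F_c [8.21 0.84 3.13] gap 0.195 gf 24.64381903409958 q [-0.23  0.58  2.05 -0.02  0.44  1.72]
red mean [0.0042 0.0044 0.1237] range [ 0.001 -0.008  0.108] [0.009 0.014 0.136] lever~ 1.66
```

```bash
python3 -m crank '[{"dp":[-0.003,0,0],"delta_rot":[0,0,0],"fingers":-1},{"dp":[-0.003,0,-0.0004],"delta_rot":[0,0,0],"fingers":-1},{"dp":[-0.003,0,-0.0004],"delta_rot":[0,0,0],"fingers":-1},{"dp":[0,0,0],"delta_rot":[0,0,0],"fingers":-1}]' 25
python3 -c "
from h import *
meas('s13')"
```

```text
t: 18.82
tcp_pos: [0.4405, 0.0097, 0.144]
tool_rot: [0.983, -0.178, 0.037, 0.007]
force: [-2.8, -1.6, 1.1]
finger_gap: 0.196
gripper_force: 24.5
t 18.82 tcp_c [ 0.0752 -0.0015  0.144 ] tip_c [ 0.0698 -0.0014  0.0712] axes_c [[-0.997, 0.007, 0.075], [0.007, 1.0, 0.001], [-0.075, 0.001, -0.997]] F_c [2.07 2.45 1.12] gap 0.196 gf 24.471286833286285 q [-0.23  0.58  2.06 -0.03  0.43  1.72]
red mean [0.0043 0.0046 0.1238] range [ 0.002 -0.009  0.108] [0.009 0.013 0.135] lever~ 1.66
```

```bash
python3 -m crank '[{"dp":[0,0.0,0],"delta_rot":[0,0,0],"fingers":-0.3},{"dp":[0,0,0],"delta_rot":[0,0,0],"fingers":-0.3},{"dp":[0,0,0],"delta_rot":[0,0,0],"fingers":-0.3},{"dp":[0,0,-0.02],"delta_rot":[0,0,0],"fingers":-0.3},{"dp":[0,0,-0.04],"delta_rot":[0,0,0],"fingers":-0.3},{"dp":[0,0,-0.04],"delta_rot":[0,0,0],"fingers":-0.3},{"dp":[0,0,-0.04],"delta_rot":[0,0,0],"fingers":-0.3},{"dp":[0,0,0],"delta_rot":[0,0,0],"fingers":-1},{"dp":[0,0,0],"delta_rot":[0,0,0],"fingers":-1},{"dp":[0,0,0],"delta_rot":[0,0,0],"fingers":-1}]' 25
python3 -c "
from h import *
meas('s14'); snap('wrist','w14')"
```

```text
t: 19.7
tcp_pos: [0.4351, 0.0118, 0.2134]
tool_rot: [0.983, -0.178, 0.036, 0.007]
force: [0.3, -0.4, -0.1]
finger_gap: -0.001
gripper_force: 0.0
t 19.7 tcp_c [ 0.0809 -0.0016  0.2134] tip_c [ 0.0756 -0.0015  0.1406] axes_c [[-0.997, 0.008, 0.073], [0.008, 1.0, 0.001], [-0.073, 0.001, -0.997]] F_c [-0.44  0.26 -0.08] gap -0.001 gf 0.0 q [-0.23  0.42  2.02 -0.02  0.63  1.72]
red mean [0.0042 0.0044 0.1231] range [ 0.002 -0.007  0.105] [0.008 0.013 0.135] lever~ 1.66
```

View pics/w14.png

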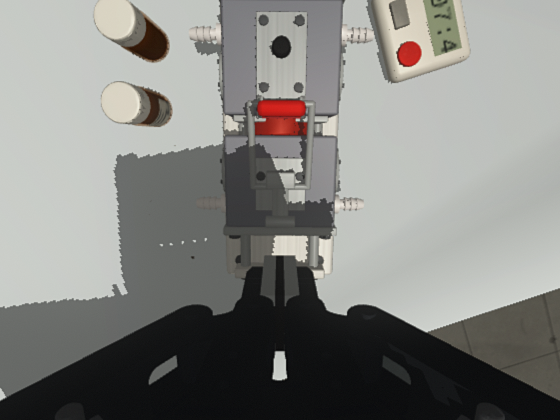

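```bash
python3 -m crank '[{"dp":[0.022,0.001,0.01],"delta_rot":[0,0,0],"fingers":-1},{"dp":[0.022,0.001,0.01],"delta_rot":[0,0,0],"fingers":-1},{"dp":[0.022,0,0.01],"delta_rot":[0,0,0],"fingers":-1},{"dp":[0.022,0,0.01],"delta_rot":[0,0,0],"fingers":-1},{"dp":[0,0,0],"delta_rot":[0,0,0],"fingers":-1},{"dp":[0,0,0],"delta_rot":[0,0,0],"fingers":-1}]' 25
python3 -c "
from h import *
meas('s15'); to((.013,0,.1235))"
```

```text
t: 20.3
tcp_pos: [0.4778, -0.0055, 0.1961]
tool_rot: [0.983, -0.178, 0.035, 0.007]
force: [-0.2, -0.3, 0.1]
finger_gap: -0.004
gripper_force: 0.0
t 20.3 tcp_c [ 0.0349 -0.      0.1961] tip_c [2.970e-02 1.000e-04 1.233e-01] axes_c [[-0.997, 0.008, 0.072], [0.008, 1.0, 0.001], [-0.072, 0.002, -0.997]] F_c [0.08 0.3  0.08] gap -0.004 gf 0.0 q [-0.24  0.5   1.93 -0.02  0.64  1.7 ]
red mean [0.004  0.0049 0.1226] range [ 0.001 -0.009  0.104] [0.008 0.014 0.135] lever~ 1.66
t 20.35 tcp_c [ 3.590e-02 -1.000e-04  1.963e-01] tip_c [0.0307 0.     0.1235] axes_c [[-0.997, 0.008, 0.071], [0.008, 1.0, 0.001], [-0.071, 0.002, -0.997]] F_c [ 0.18 -0.93 -0.07] gap 0.003 gf 0.0 q [-0.24  0.5   1.94 -0.02  0.64  1.7 ]
dp total [ 0.0353 -0.0003  0.0024] mm 17.690522940833294
```

```bash
python3 -m crank '[{"dp":[0.005,0,0.0004],"delta_rot":[0,0,0],"fingers":-1},{"dp":[0.005,0,0.0004],"delta_rot":[0,0,0],"fingers":-1},{"dp":[0.005,0,0.0004],"delta_rot":[0,0,0],"fingers":-1},{"dp":[0.005,0,0.0004],"delta_rot":[0,0,0],"fingers":-1},{"dp":[0.005,0,0.0004],"delta_rot":[0,0,0],"fingers":-1},{"dp":[0.005,0,0.0004],"delta_rot":[0,0,0],"fingers":-1},{"dp":[0,0,0],"delta_rot":[0,0,0],"fingers":-1}]' 25
python3 -c "
from h import *
meas('s16')"
```

```text
t: 20.93
tcp_pos: [0.4911, -0.0103, 0.1968]
tool_rot: [0.983, -0.178, 0.035, 0.007]
force: [-0.2, 0.1, 1.1]
finger_gap: -0.003
gripper_force: 0.4
t 20.93 tcp_c [ 2.070e-02 -1.000e-04  1.968e-01] tip_c [0.0155 0.     0.1239] axes_c [[-0.997, 0.007, 0.072], [0.008, 1.0, 0.001], [-0.072, 0.001, -0.997]] F_c [ 0.2  -0.04  1.05] gap -0.003 gf 0.37130400887690485 q [-0.24  0.51  1.9  -0.01  0.66  1.7 ]
red mean [0.0018 0.0049 0.1236] range [-0.    -0.007  0.109] [0.006 0.013 0.135] lever~ 1.61
```

```bash
python3 -m crank '[{"dp":[0.005,0,0.0008],"delta_rot":[0,0,0],"fingers":-1},{"dp":[0.005,0,0.0008],"delta_rot":[0,0,0],"fingers":-1},{"dp":[0.005,0,0.0008],"delta_rot":[0,0,0],"fingers":-1},{"dp":[0.005,0,0.0008],"delta_rot":[0,0,0],"fingers":-1},{"dp":[0.005,0,0.0008],"delta_rot":[0,0,0],"fingers":-1},{"dp":[0.005,0,0.0008],"delta_rot":[0,0,0],"fingers":-1},{"dp":[0,0,0],"delta_rot":[0,0,0],"fingers":-1}]' 25
python3 -c "
from h import *
meas('s17')"
```

```text
t: 21.57
tcp_pos: [0.5053, -0.0157, 0.1951]
tool_rot: [0.983, -0.178, 0.035, 0.007]
force: [-3.6, 0.8, 1.0]
finger_gap: 0.0
gripper_force: 1.9
t 21.57 tcp_c [5.600e-03 1.000e-04 1.951e-01] tip_c [0.0004 0.0002 0.1223] axes_c [[-0.997, 0.008, 0.071], [0.008, 1.0, 0.001], [-0.071, 0.002, -0.997]] F_c [3.63 0.47 0.98] gap 0.0 gf 1.9077065214514732 q [-0.25  0.52  1.87 -0.01  0.68  1.69]
red mean [-0.0115  0.0066  0.1228] range [-0.016 -0.007  0.107] [-0.005  0.014  0.133] lever~ 1.33
```

```bash
python3 -m crank '[{"dp":[0.0055,0,0.0022],"delta_rot":[0,0,0],"fingers":-1},{"dp":[0.0055,0,0.0022],"delta_rot":[0,0,0],"fingers":-1},{"dp":[0.0055,0,0.0022],"delta_rot":[0,0,0],"fingers":-1},{"dp":[0.0055,0,0.0022],"delta_rot":[0,0,0],"fingers":-1},{"dp":[0,0,0],"delta_rot":[0,0,0],"fingers":-1}]' 25
python3 -c "
from h import *
meas('s18')"
```

```text
t: 22.03
tcp_pos: [0.5162, -0.0198, 0.1915]
tool_rot: [0.983, -0.178, 0.035, 0.007]
force: [-4.0, 0.8, 0.8]
finger_gap: -0.002
gripper_force: 2.1
t 22.03 tcp_c [-0.0061  0.0002  0.1915] tip_c [-0.0113  0.0003  0.1186] axes_c [[-0.997, 0.008, 0.072], [0.008, 1.0, 0.001], [-0.072, 0.002, -0.997]] F_c [4.04 0.65 0.84] gap -0.002 gf 2.1110893227159977 q [-0.25  0.54  1.84 -0.01  0.69  1.69]
red mean [-0.0218  0.008   0.1203] range [-0.028 -0.007  0.097] [-0.012  0.015  0.129] lever~ 1.11
```

```bash
python3 -m crank '[{"dp":[0.0046,0,0.0037],"delta_rot":[0,0,0],"fingers":-1},{"dp":[0.0046,0,0.0037],"delta_rot":[0,0,0],"fingers":-1},{"dp":[0.0046,0,0.0037],"delta_rot":[0,0,0],"fingers":-1},{"dp":[0.0046,0,0.0037],"delta_rot":[0,0,0],"fingers":-1},{"dp":[0,0,0],"delta_rot":[0,0,0],"fingers":-1}]' 25
python3 -c "
from h import *
meas('s19')"
```

```text
t: 22.5
tcp_pos: [0.5259, -0.0235, 0.1849]
tool_rot: [0.983, -0.178, 0.036, 0.007]
force: [-2.9, -0.4, 2.8]
finger_gap: 0.002
gripper_force: 1.8
t 22.5 tcp_c [-0.0165  0.0003  0.1849] tip_c [-0.0219  0.0004  0.1121] axes_c [[-0.997, 0.008, 0.074], [0.008, 1.0, 0.001], [-0.074, 0.001, -0.997]] F_c [2.57 1.36 2.78] gap 0.002 gf 1.846040259115398 q [-0.25  0.56  1.82 -0.01  0.68  1.69]
red mean [-0.0313  0.0077  0.1136] range [-0.04  -0.006  0.102] [-0.019  0.014  0.121] lever~ 0.88
```

```bash
python3 -m crank '[{"dp":[0.003,0,0.0048],"delta_rot":[0,0,0],"fingers":-1},{"dp":[0.003,0,0.0048],"delta_rot":[0,0,0],"fingers":-1},{"dp":[0.003,0,0.0048],"delta_rot":[0,0,0],"fingers":-1},{"dp":[0.003,0,0.0048],"delta_rot":[0,0,0],"fingers":-1},{"dp":[0,0,0],"delta_rot":[0,0,0],"fingers":-1}]' 25
python3 -c "
from h import *
meas('s20')"
```

```text
t: 22.97
tcp_pos: [0.533, -0.0258, 0.1761]
tool_rot: [0.983, -0.178, 0.037, 0.007]
force: [0.5, -0.3, 2.9]
finger_gap: 0.001
gripper_force: 0.9
t 22.97 tcp_c [-2.390e-02  1.000e-04  1.761e-01] tip_c [-2.940e-02  1.000e-04  1.033e-01] axes_c [[-0.997, 0.008, 0.076], [0.008, 1.0, 0.0], [-0.076, 0.001, -0.997]] F_c [-0.53  0.09  2.88] gap 0.001 gf 0.8667773706838489 q [-0.25  0.58  1.81 -0.01  0.67  1.68]
red mean [-0.0381  0.0076  0.1043] range [-0.047 -0.007  0.095] [-0.025  0.013  0.111] lever~ 0.64
```

```bash
python3 -m crank '[{"dp":[0.002,0,0.0056],"delta_rot":[0,0,0],"fingers":-1},{"dp":[0.002,0,0.0056],"delta_rot":[0,0,0],"fingers":-1},{"dp":[0.002,0,0.0056],"delta_rot":[0,0,0],"fingers":-1},{"dp":[0.002,0,0.0056],"delta_rot":[0,0,0],"fingers":-1},{"dp":[0,0,0],"delta_rot":[0,0,0],"fingers":-1}]' 25
python3 -c "
from h import *
meas('s21')"
```

```text
t: 23.43
tcp_pos: [0.5352, -0.0269, 0.164]
tool_rot: [0.983, -0.178, 0.034, 0.007]
force: [-1.3, -0.4, 0.5]
finger_gap: 0.001
gripper_force: 0.0
t 23.43 tcp_c [-0.0263  0.0003  0.164 ] tip_c [-0.0315  0.0004  0.0912] axes_c [[-0.998, 0.007, 0.07], [0.007, 1.0, 0.001], [-0.07, 0.002, -0.998]] F_c [1.12 0.85 0.5 ] gap 0.001 gf 0.0 q [-0.26  0.61  1.81 -0.01  0.65  1.68]
red mean [-0.0436  0.0059  0.0889] range [-0.055 -0.007  0.073] [-0.029  0.014  0.093] lever~ 0.29
```

```bash
python3 -m crank '[{"dp":[0,0,0.006],"delta_rot":[0,0,0],"fingers":-1},{"dp":[0,0,0.006],"delta_rot":[0,0,0],"fingers":-1},{"dp":[0,0,0.004],"delta_rot":[0,0,0],"fingers":-1},{"dp":[0,0,0],"delta_rot":[0,0,0],"fingers":-1}]' 25
python3 -c "
from h import *
meas('s22')"
```

```text
t: 23.82
tcp_pos: [0.5359, -0.0272, 0.1565]
tool_rot: [0.983, -0.178, 0.035, 0.007]
force: [0.4, -0.3, 0.1]
finger_gap: 0.0
gripper_force: 0.0
t 23.82 tcp_c [-0.0271  0.0004  0.1565] tip_c [-0.0322  0.0005  0.0836] axes_c [[-0.997, 0.007, 0.071], [0.008, 1.0, 0.001], [-0.071, 0.002, -0.997]] F_c [-0.5   0.1   0.09] gap 0.0 gf 0.0 q [-0.26  0.62  1.81 -0.01  0.63  1.68]
red mean [-0.0453  0.0061  0.0809] range [-0.056 -0.008  0.075] [-0.031  0.014  0.084] lever~ 0.11
```

```bash
python3 -m crank '[{"dp":[0,0,0.002],"delta_rot":[0,0,0],"fingers":-1},{"dp":[0,0,0.002],"delta_rot":[0,0,0],"fingers":-1},{"dp":[0,0,0],"delta_rot":[0,0,0],"fingers":-1}]' 25
```

```text
t: 24.12
tcp_pos: [0.5364, -0.0273, 0.155]
tool_rot: [0.983, -0.178, 0.036, 0.007]
force: [0.7, 0.9, 0.5]
finger_gap: 0.0
gripper_force: 0.0
```

```bash
python3 -m crank '[{"dp":[0,0,0.0016],"delta_rot":[0,0,0],"fingers":-1},{"dp":[0,0,0],"delta_rot":[0,0,0],"fingers":-1}]' 25
python3 -c "
from h import *
meas('s23')"
```

```text
t: 24.28
tcp_pos: [0.5364, -0.0273, 0.1543]
tool_rot: [0.983, -0.178, 0.036, 0.007]
force: [-0.3, -1.0, 1.0]
finger_gap: -0.002
gripper_force: 0.0
t 24.28 tcp_c [-0.0276  0.0003  0.1543] tip_c [-0.0329  0.0004  0.0815] axes_c [[-0.997, 0.007, 0.072], [0.008, 1.0, 0.001], [-0.072, 0.001, -0.997]] F_c [-0.04  1.03  0.95] gap -0.002 gf 0.0 q [-0.26  0.63  1.81 -0.01  0.63  1.68]
red mean [-0.0457  0.0062  0.0807] range [-0.056 -0.007  0.075] [-0.031  0.014  0.085] lever~ 0.1
```

Just touching at the flat height; one gentle confirming press, then retreat and look.

```bash
python3 -m crank '[{"dp":[0,0,0.0016],"delta_rot":[0,0,0],"fingers":-1},{"dp":[0,0,0.0012],"delta_rot":[0,0,0],"fingers":-1},{"dp":[0,0,0],"delta_rot":[0,0,0],"fingers":-1}]' 25; python3 -m crank '[{"dp":[0,0,-0.02],"delta_rot":[0,0,0],"fingers":-1},{"dp":[0,0,-0.04],"delta_rot":[0,0,0],"fingers":-1},{"dp":[-0.03,0,-0.05],"delta_rot":[0,0,0],"fingers":-1},{"dp":[-0.05,0,-0.05],"delta_rot":[0,0,0],"fingers":-1},{"dp":[-0.06,0,-0.04],"delta_rot":[0,0,0],"fingers":-1},{"dp":[-0.06,0,-0.02],"delta_rot":[0,0,0],"fingers":-1},{"dp":[0,0,0],"delta_rot":[0,0,0],"fingers":-1},{"dp":[0,0,0],"delta_rot":[0,0,0],"fingers":-1}]' 25
python3 -c "
from h import *
meas('s24'); p,d,cm=snap('wrist','w24')
q=load('s24')[0]; a=cv2.resize(q[190:300,170:330,::-1],None,fx=4.5,fy=4.5,interpolation=cv2.INTER_CUBIC)
cv2.imwrite('pics/fin.png',a)"
```

```text
t: 24.58
tcp_pos: [0.5366, -0.0273, 0.1538]
tool_rot: [0.983, -0.178, 0.036, 0.007]
force: [-1.4, 0.2, 7.4]
finger_gap: 0.0
gripper_force: 3.5
t: 25.25
tcp_pos: [0.4344, 0.0112, 0.2564]
tool_rot: [0.983, -0.178, 0.036, 0.007]
force: [0.8, 0.4, 0.7]
finger_gap: -0.003
gripper_force: 0.0
t 25.25 tcp_c [ 0.0814 -0.0008  0.2564] tip_c [ 0.076  -0.0007  0.1836] axes_c [[-0.997, 0.007, 0.073], [0.007, 1.0, 0.001], [-0.073, 0.001, -0.997]] F_c [-0.58 -0.6   0.66] gap -0.003 gf 0.0 q [-0.23  0.34  1.98 -0.01  0.75  1.71]
red mean [-0.0437  0.005   0.0809] range [-0.056 -0.009  0.075] [-0.03   0.013  0.084] lever~ 0.11
```

View pics/fin.png

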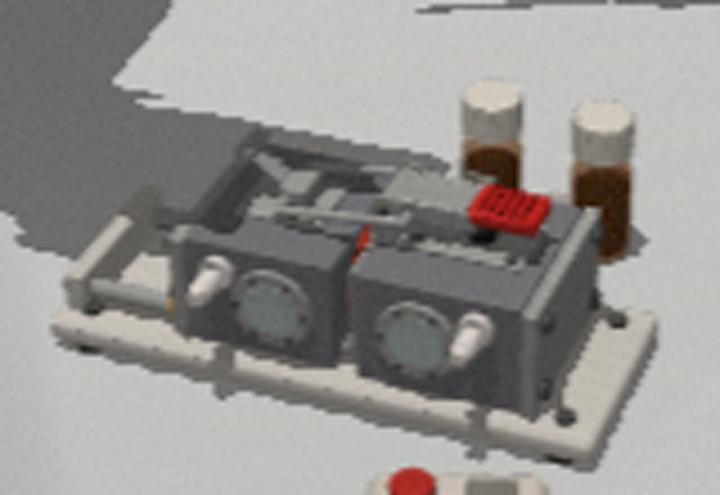

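Run:
```python
from h import *
p,d,cm=load('w24'); C=(cloud(d,cm)-O)@np.array([E_,N_,[0,0,1]]).T; x,y,z=C[...,0],C[...,1],C[...,2]
m=(d>0)&(z>.057)&(z<.067)&(x>.05)&(x<.13)&(abs(y)<.03); f=np.percentile(x[m],98); print('face',f)
if f<.0805: print(manip.sign_off())
```

```text
face 0.07697919241715259
the job is handed in; nothing more can be done
None
```

The cell is closed and handed in: the half was held at about 15.5 N on the sealing ring, the loop is hooked snug on the keeper, and the lever is flat with the latch drawn shut. The vials and timer were not touched.

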